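Hang the dip basket to drain

ROBOT

A 6-joint arm with a two-finger parallel gripper is mounted at the origin on the work surface; the furniture and walls round the work are solid. World frame = base frame: x ahead of the robot, y to its left, z up, the work surface at z = 0. Lengths are in m, angles in degrees, forces in N, time in s.
With the tool pointing down it reaches from about 0.4 to 0.825 m from the base axis. Payload 7 kg.
Tool frame: the origin (TCP) lies at the very end of the fingers, on their centre line; the grasp point (between the pads) lies 19 mm behind it; x points along the fingers, y is the direction in which the jaws open and shut, and the axes are right-handed (so a half turn about x gives the same grasp; the last joint's range is limited). The gripper opens to 88 mm and grips with 3 to 60 N. Pads are 19 mm wide; open, the fingers measure 130 mm over their backs; the gripper's body (78 mm by 193 mm) begins 47 mm behind the grasp point.
Start: joints at [84.059, 20.546, 0.682, 0, -70.136, -16.507], TCP at [0.258, 0.624, 0.227] pointing down, gripper open.
Joint ranges: [-176.03, 176.03], [-82.01, 121.73], [-58.28, 71.71], [-173.87, 95.51], [-174.79, -0.11], [-173.66, 173.66]. Speed limits (degrees/s): [136.94, 136.94, 172.46, 180, 180, 180].

INTERFACE

Orientations are given as [roll, pitch, yaw] about the fixed x, y, z axes, in that order (R = Rz(yaw) Ry(pitch) Rx(roll)).
In Python, from plant import * gives the robot as it stands. The module is installed in compiled form; this text tells all that it offers.
- The arm moves only by the shell command python3 -m creep 'ROWS' [FORCE]. ROWS is a JSON object of lists of equal length, an entry for each row: "jaw": the closure, from -1 (fully open) to 1 (shut); "translation": the shift along the tool's x, y, z in m, a list of three; "roll": the turn about the tool's x in rad. A call has exactly 10 rows; each row shifts and turns the commanded pose from where the row before left it, along the tool's axes as they then stand; what a row does not reach is not made up. A row lasts 1/10 s, in which the tool goes at most 50 mm and 8.59 degrees, less where a joint would pass 70% of its speed; a pose out of reach is approached as far as the arm can. A call with a gripper value outside its range is refused whole. The fingers move at their own pace and stop on an object; FORCE is the grip in N (left out, the last holds). Time passes only in rows, so rows that do not move let the fingers close, or fill a call up. It gives the time, the measured TCP pose, the force and the opening at its end, in the units of the state.
- get_state(): the state, without advancing time (a new reading comes with each control period).
- capture(name): name is "scene" or "top" or "wrist"; returns a dict with "image" (480x640x3 uint8, red, green, blue), "fovy" (degrees; the focal length in pixels is half the picture's height over the tangent of half this angle, whatever the lens; pixels are square), "cx", "cy" (the principal point, pixels), "D" ([k1, k2, p1, p2, k3] as OpenCV has them; the pictures are not rectified), "pose" (4x4, takes a point from camera to world coordinates); the wrist camera has in their place "tool_from_camera" (4x4, takes a point from camera to tool coordinates, whose origin is the TCP and whose axes are the tool frame's). Camera axes: x right, y up, looking along -z (the intrinsics and any distortion apply to the point x, -y, -z); pixel columns grow to the right and rows downward; lengths in m; the calibration is good to about 2 mm. A picture is of the moment at which its call begins: read the wrist's pose just before it. There is no depth.
- close_job(): hands the job in, once; it reports no verdict.
The state is a dict: "time_s": time; "joints": joint angles; "qd": joint speeds; "joint_torque": joint torques, N m; "tcp_pos": TCP position; "eef_rot": TCP orientation; "contact_force": force on the tool from outside, world axes, zero at the start; "moment": the same for the moment, N m; "gripper_width": finger opening in m.
Only numpy, scipy, OpenCV 4.12 (cv2) and the standard library are available. Lean on these libraries where they do the work, as an engineer would, in place of code of your own. Each camera call takes 0.05 s, during which the arm holds its last target.

TASK

Let the rinsed dip basket drain: first swing its folded bail (wire handle) up until it stands upright, with the basket left standing on the bench. Then pick the basket up by the bail and hang it on the hook of the drip stand, pressing the bail gently down past the sprung keeper until it rests in the bottom of the hook, and only then let go. Never force bail or hook or drop the basket into it, keep the basket from tipping so that the rings stay in it, and leave the other things on the bench where they are.

Things in the scene. Friction and masses are not known exactly. Their poses are not given: they have to be found in the camera images.
- basket: Small open steel wire-mesh basket, 80 (x) x 96 (y) x 44 mm high, about 0.24 kg with its bail, loose; three small brass rings lie in it. Origin at the centre of its underside, z up. The bail pivots about the basket's y axis, on ears 40 mm above the underside, at x = 0.
- bail (a joint): Bail angle (rad): 0 is level, towards the basket's -x side; 1.57 straight up; stops at 0 and 1.75. It starts folded at 0.36 to 0.56, the crossbar sticking out beyond the basket's -x wall. Stiff pivots (0.024 N m): it stays where left; pushed level when low, it drags the basket: lift it. The bail is a U of round steel wire 5 mm thick, legs at y = +-52 mm, crossbar axis 95 mm from the pivots.
- bail_top (a point): Point on the axis of the bail's crossbar, halfway along it; moves with the bail. The crossbar is straight (along y) from 10 to 46 mm either side of here; between, the wire rises as a small peak 6 mm further from the pivots, which sits on the hook and centres it.
- bail_grip (a point): Point on the axis of the straight part of the crossbar, 30 mm to the +y side of its middle; moves with the bail. Pinching the bail here (or as far on the other side) leaves room for the hook at the middle. The hook has to enter the bail from the tip side, between crossbar and basket rim (about 88 mm apart).
- hook_stand: Drip stand, fixed to the bench: round foot 76 mm wide, post 16 mm thick and 231 mm high. Origin at the centre of the foot's underside, z up. A clamp collar on the post carries a hook arm pointing along the stand's -x. The collar's height differs each time, up to 14 mm above or below nominal, and is not measured: find it by feel or sight. Everything on the hook shifts with it.
- hook_mark (a point): Fixed point 77 mm from the post axis along the stand's -x, 200 mm above the bench: axis of the hook's bottom at nominal collar height. Arm of 7 mm round steel; bottom 74 to 80 mm from the post axis, tip at 87 mm, 37 mm above the bottom's axis. Seated, the straight crossbar lies 0 to 3 mm above the bottom's axis. The hook is rigid: over 15 N on it, or a drop of over 2 mm, is too hard.
- keeper_mark (a point): Fixed point: pivot of the hook's sprung keeper at nominal collar height, 46 mm from the post axis, 36 mm above hook_mark. The thin keeper, 34 mm long, level when shut, bars the hook's mouth up to the tip. Pressed down near the tip (crossbar square, middle 75 to 78 mm from the post axis) it resists with 3 to 6 N, more than the basket's weight, lets the bail by 20 to 25 mm down and shuts above it.
- loupe: Black round eye loupe, 34 mm wide, 30 mm high; bystander, leave alone. Origin at its underside.
- cutters: Black-handled cutters lying flat, 31 x 89 x 9 mm; bystander, leave alone. Origin at its underside.
- mortar: Small brown stone mortar, 60 mm wide, 30 mm high; bystander, leave alone. Origin at its underside.
- sample_jar: Clear jar, 36 mm wide, 60 mm high; bystander, leave alone. Origin at its underside.
- block: Black bench block, 44 x 66 x 22 mm; bystander, leave alone. Origin at its underside.

How it is judged (in metres and radians):
On the way, in this order (a step that is already met when the one before it is completed fails the run):
1. the bail stands upright (within about 10 degrees) while the basket still stands on the bench (value of joint bail above 1.39 rad and height (world z) of basket below 0.006 m and angle between basket's own z axis and vertical below 0.1 rad), for 0.2 s.
2. the bail rests on the bottom of the hook, below the keeper (at least 0.8 N on it), while the gripper still holds it ((contact force between basket and carrier_c4 above 0.8 N or contact force between basket and carrier_c5 above 0.8 N or contact force between basket and carrier_c6 above 0.8 N) and contact force between the fingers and basket above 0.5 N and horizontal distance between bail_top and hook_mark below 0.014 m), for 0.1 s.
At the end, for the whole second after the job is handed in: The basket hangs freely and still (under 0.06 m/s) by its bail from the hook, the middle of the crossbar within 14 mm sideways of the hook's bottom and below the keeper (within 20.5 mm of the nominal height), its underside more than 40 mm above the bench, tipped less than 0.3 rad (contact force between basket and hook_stand above 1 N and horizontal distance between bail_top and hook_mark below 0.014 m and z of bail_top in the frame of hook_mark between -0.0205 and 0.0205 m and height (world z) of basket above 0.04 m and angle between basket's own z axis and vertical below 0.3 rad and linear speed of basket below 0.06 m/s); the robot touches nothing.
It fails at once if bail or basket presses on the stand or hook with more than 15 N (contact force between basket and hook_stand above 15 N).
It fails at once if the basket is dropped into the hook: it moves faster than 0.25 m/s while its bail is over or in the hook (horizontal distance between bail_top and hook_mark below 0.015 m and linear speed of basket above 0.25 m/s).
It fails at once if the robot presses on the stand or hook with more than 15 N (contact force between the arm and hook_stand above 15 N).
It fails at once if the basket is tipped by more than 0.6 rad (angle between basket's own z axis and vertical above 0.6 rad).
It fails at once if a bystander is moved by more than 15 mm (distance of any of loupe, cutters, mortar, sample_jar, block from where it was at the start of the episode above 0.015 m).
It also fails if it takes over 72 s, if anything falls off the work surface, if the arm or the gripper's body presses on something with over 40 N, if the wrist force passes 120 N, or if a joint passes its speed limit or range.

## Working session

There is one attempt and no reset: what is moved stays moved. The work goes in short steps, Python scripts to look and compute and a shell command to move; the robot and the scene stay as the last step left them, time stands still between calls to the robot, and variables do not carry over. Pictures are saved under pics/ and viewed, and the job is handed in when it is done.

```bash
mkdir -p pics; cat > h.py <<'E'
from plant import *
import numpy as np, cv2
from scipy.spatial.transform import Rotation as R
def toolT(s=None):
    s=s or get_state()
    T=np.eye(4);T[:3,:3]=R.from_euler('xyz',s['eef_rot'],degrees=True).as_matrix();T[:3,3]=s['tcp_pos'];return T
def cap(name):
    T=toolT() if name=='wrist' else None
    c=capture(name)
    c['P']=T@np.array(c['tool_from_camera']) if name=='wrist' else np.array(c['pose'])
    f=240/np.tan(np.radians(c['fovy'])/2)
    c['K']=np.array([[f,0,c['cx']],[0,f,c['cy']],[0,0,1]]);c['D']=np.array(c['D'],float)
    return c
def save(c,n): cv2.imwrite(f'pics/{n}.png',c['image'][:,:,::-1])
def ray(c,uv):
    p=cv2.undistortPoints(np.array(uv,float).reshape(1,1,2),c['K'],c['D']).ravel()
    d=c['P'][:3,:3]@np.array([p[0],-p[1],-1]);return c['P'][:3,3],d/np.linalg.norm(d)
def plane(c,uv,z):
    o,d=ray(c,uv);return o+d*(z-o[2])/d[2]
def tri(rs):
    A=0;b=0
    for o,d in rs:
        M=np.eye(3)-np.outer(d,d);A=A+M;b=b+M@o
    x=np.linalg.solve(A,b);return x,[np.linalg.norm((np.eye(3)-np.outer(d,d))@(x-o)) for o,d in rs]
def proj(c,X):
    X=np.array(X,float).reshape(-1,3);Y=(X-c['P'][:3,3])@c['P'][:3,:3]
    Y=Y*[1,-1,-1];return cv2.projectPoints(Y,np.zeros(3),np.zeros(3),c['K'],c['D'])[0].reshape(-1,2)
E
python3 - <<'E'
from h import *
import pickle
print(get_state())
d={}
for n in ['scene','top','wrist']:
    c=cap(n);save(c,n+'0');d[n]=c;print(n,c['fovy'],c['D'],c['P'].round(3).tolist())
pickle.dump(d,open('c0.pkl','wb'))
E
```

```text
{'time_s': 0.0, 'joints': array([ 8.40580702e+01,  2.05930443e+01,  6.32483463e-01, -2.13093486e-02,
       -7.01364340e+01, -1.65070506e+01]), 'qd': array([-0.08389837, -0.00828927,  0.07523685,  0.04390627, -0.04303635,
        0.06734508]), 'joint_torque': array([ 1.37497897e-03, -5.82713807e+01,  2.93048555e+01,  6.99732408e+00,
        7.06541701e-03, -1.47426081e-04]), 'tcp_pos': array([0.25758318, 0.62336983, 0.22559099]), 'eef_rot': array([  94.83972474,   89.90095745, -107.61651309]), 'contact_force': array([-0.45389431,  0.27578108,  0.50528464]), 'moment': array([0.01065656, 0.01963092, 0.06976291]), 'gripper_width': 0.08754303313276919}
scene 51.3169456862475 [-0.12656575  0.          0.          0.          0.        ] [[-0.783, 0.311, -0.539, 0.052], [-0.622, -0.424, 0.659, 0.558], [-0.024, 0.851, 0.525, 0.621], [0.0, 0.0, 0.0, 1.0]]
top 44.17551168571263 [0.05334652 0.         0.         0.         0.        ] [[-0.005, 0.984, -0.18, 0.361], [-1.0, -0.002, 0.012, -0.029], [0.012, 0.18, 0.984, 1.136], [0.0, 0.0, 0.0, 1.0]]
wrist 71.99497579523036 [-0.06208388  0.          0.          0.          0.        ] [[-0.383, 0.894, 0.234, 0.319], [-0.924, -0.371, -0.094, 0.597], [0.002, -0.252, 0.968, 0.384], [0.0, 0.0, 0.0, 1.0]]
```

View pics/scene0.png

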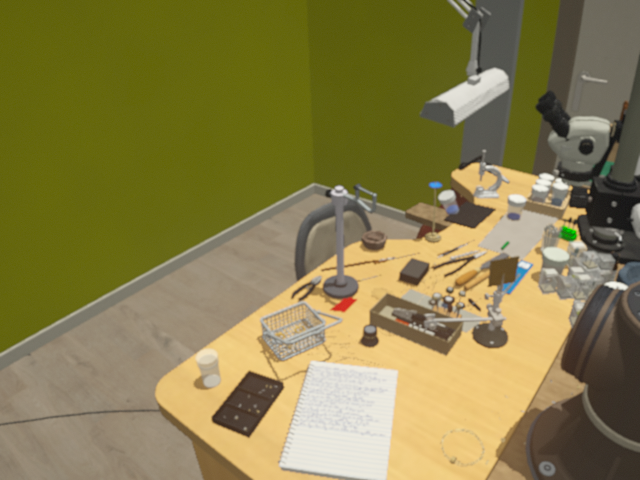

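View pics/top0.png

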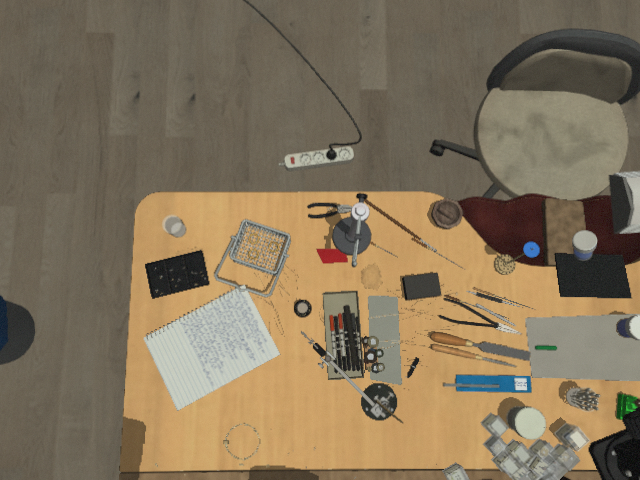

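View pics/wrist0.png

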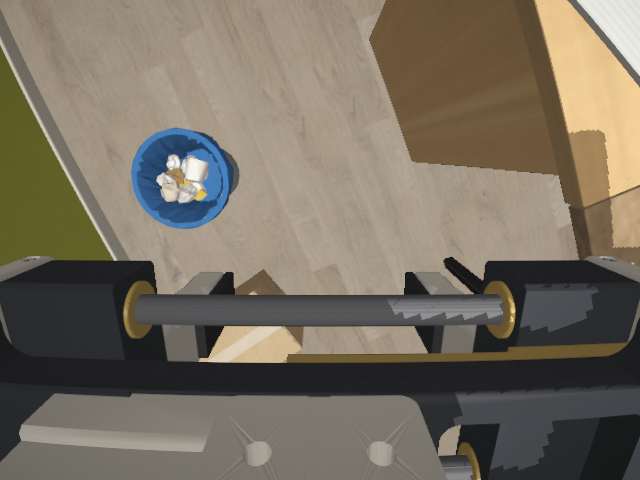

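```bash
python3 - <<'E'
from h import *
import pickle
d=pickle.load(open('c0.pkl','rb'))
def crop(n,x0,y0,x1,y1,o):
    im=d[n]['image'][y0:y1,x0:x1,::-1];cv2.imwrite('pics/'+o,cv2.resize(im,(800,int(800*(y1-y0)/(x1-x0))),interpolation=cv2.INTER_CUBIC))
crop('top',200,180,400,330,'top0c.png')
crop('scene',250,170,410,290+80,'scene0c.png') if 0 else crop('scene',240,180,420,315,'scene0a.png')
crop('scene',240,270,420,405,'scene0b.png')
t=d['top']
for uv in [(255,255),(352,237),(302,308),(445,213),(174,226),(421,286),(322,210)]: print(uv,plane(t,uv,0).round(3))
E
```

```text
(255, 255) [0.532 0.083 0.   ]
(352, 237) [ 0.567 -0.105  0.   ]
(302, 308) [ 0.429 -0.008  0.   ]
(445, 213) [ 0.614 -0.289  0.   ]
(174, 226) [0.589 0.241 0.   ]
(421, 286) [ 0.47  -0.237  0.   ]
(322, 210) [ 0.621 -0.047  0.   ]
```

View pics/top0c.png

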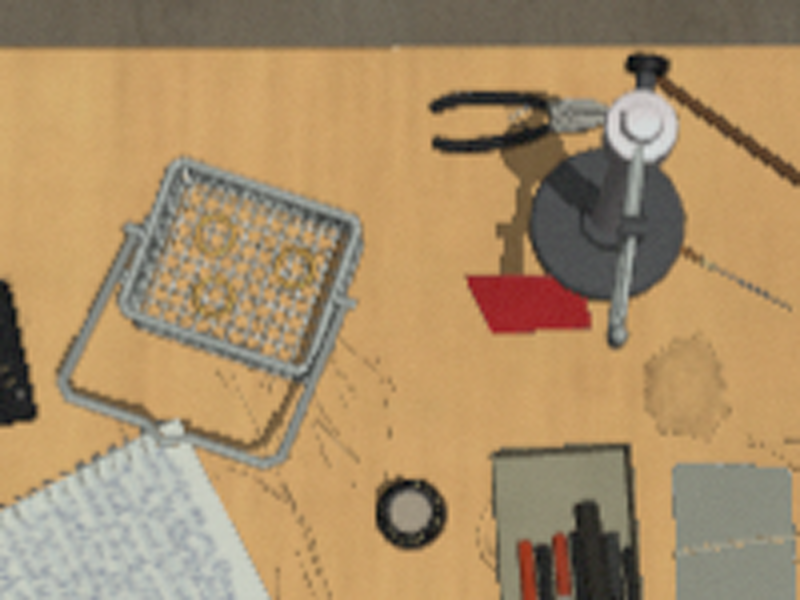

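View pics/scene0a.png

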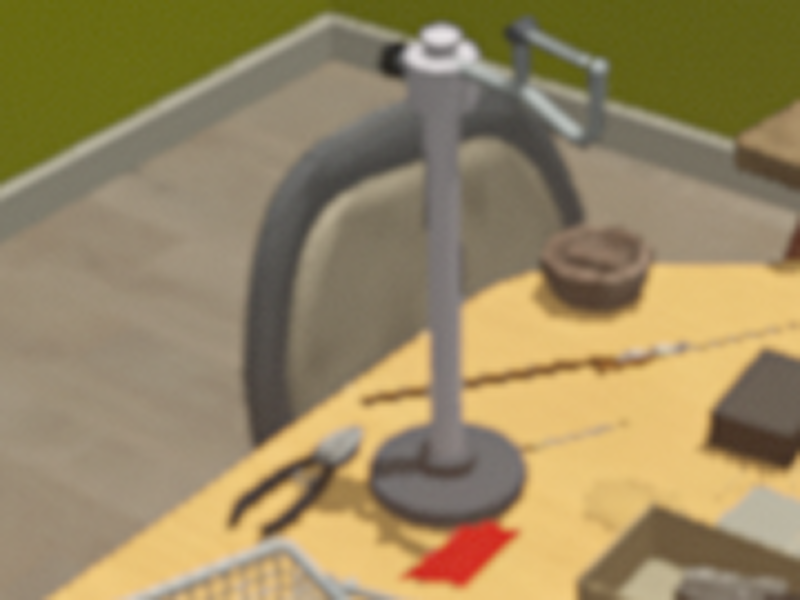

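View pics/scene0b.png

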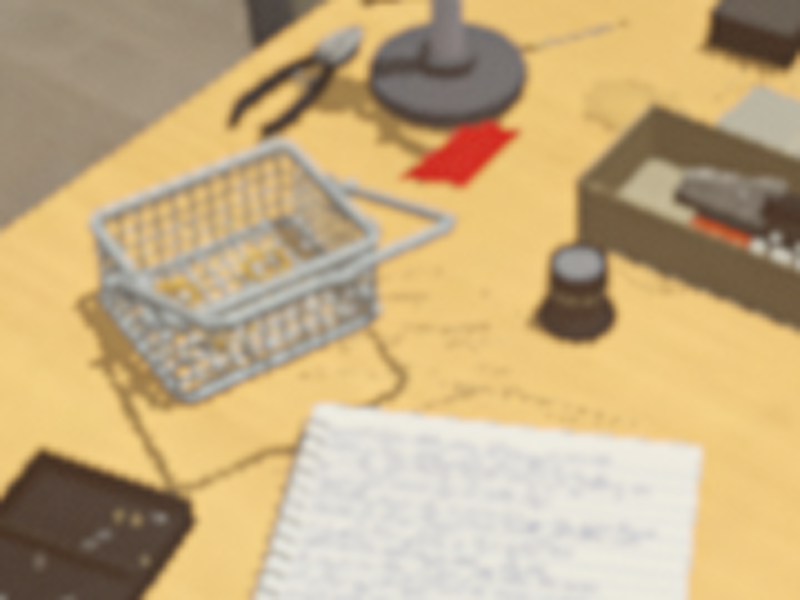

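```bash
python3 - <<'E'
from h import *
import pickle
d=pickle.load(open('c0.pkl','rb'));t=d['top'];s=d['scene']
tc=lambda u,v:(200+u/4,180+v/4)
sa=lambda u,v:(240+u*180/800,180+v*180/800)
sb=lambda u,v:(240+u*180/800,270+v*180/800)
foot=plane(t,tc(608,225),.008)
print('foot',foot,'sceneview',plane(s,sa(449,478),.006))
pt=[plane(t,tc(u,v),.225) for u,v in [(642,124)]];print('posttop',pt)
print('hook top pts',[plane(t,tc(u,v),.2)for u,v in[(636,160),(622,290)]],plane(t,tc(617,338),.237))
cor=[plane(t,tc(u,v),.044) for u,v in [(182,162),(360,220),(300,372),(125,308)]]
for c in cor: print('corner',c.round(4))
c=sum(cor)/4;print('ctr',c)
for a,b in [(0,1),(1,2),(2,3),(3,0)]:
    e=cor[b]-cor[a];print(np.linalg.norm(e),np.degrees(np.arctan2(e[1],e[0])))
print('ears',[plane(t,tc(u,v),.040) for u,v in[(130,231),(348,302)]])
for z in(.07,.08,.09):
  print(z,[plane(t,tc(u,v),z).round(4) for u,v in[(65,385),(275,460)]])
# bail corners triangulated: scene corner right (450,222) = which? 
print(tri([ray(t,tc(275,460)),ray(s,sb(452,222))]),tri([ray(t,tc(65,385)),ray(s,sb(212,320))]))
# hook in plane
ax=foot[:2]
E
```

```text
foot [ 0.56662567 -0.10498242  0.008     ] sceneview [ 0.56346988 -0.10020072  0.006     ]
posttop [array([ 0.56752767, -0.10444224,  0.225     ])]
hook top pts [array([ 0.55829032, -0.10382568,  0.2       ]), array([ 0.5051229 , -0.09734329,  0.2       ])] [ 0.48082496 -0.09245039  0.237     ]
corner [0.5907 0.0976 0.044 ]
corner [0.5627 0.0138 0.044 ]
corner [0.4912 0.0413 0.044 ]
corner [0.5214 0.1227 0.044 ]
ctr [0.54150385 0.06885217 0.044     ]
0.088317738885913 -108.45363661896567
0.0766339458180177 159.0201061246668
0.0869166599932993 69.65192324810889
0.0737114104342659 -19.95339294340187
ears [array([0.55849262, 0.1217936 , 0.04      ]), array([0.52448048, 0.01940193, 0.04      ])]
0.07 [array([0.4826, 0.1452, 0.07  ]), array([0.4484, 0.0504, 0.07  ])]
0.08 [array([0.4815, 0.1436, 0.08  ]), array([0.4476, 0.0496, 0.08  ])]
0.09 [array([0.4803, 0.142 , 0.09  ]), array([0.4468, 0.0489, 0.09  ])]
(array([0.44729069, 0.04947867, 0.07859789]), [np.float64(0.000500633327178414), np.float64(0.0005006333271782656)]) (array([0.48193275, 0.14402111, 0.07894819]), [np.float64(0.00040415533823443336), np.float64(0.00040415533823458705)])
```

```bash
python3 - <<'E'
from h import *
import pickle
d=pickle.load(open('c0.pkl','rb'));t=d['top'];s=d['scene']
sa=lambda u,v:(240+u*180/800,180+v*180/800)
ax=np.array([.567,-.1045]);dr=np.array([-.0862,.012]);dr/=np.linalg.norm(dr);nrm=np.array([-dr[1],dr[0]])
for nm,p in dict(bottomcorner=(588,137),tip=(598,64),keeppiv=(520,32),armroot=(475,72),postjunc=(520,92)).items():
    o,v=ray(s,sa(*p));k=((ax-o[:2])@nrm)/(v[:2]@nrm);X=o+k*v;print(nm,(X[:2]-ax)@dr,X[2])
# reprojection of nominal hook pts
for dz in(-.01,0,.01):
    q=[np.r_[ax+dr*r,.2+z+dz] for r,z in[(.077,0),(.087,.037),(.046,.036)]]
    print(dz,((proj(s,q)-[240,180])*800/180).round(0).tolist(),((proj(t,q)-[200,180])*4).round(0).tolist())
T=toolT();print(T.round(4))
by=np.array([.034,.102]);print('basket y dir deg',np.degrees(np.arctan2(by[1],by[0])),'hook y deg',np.degrees(np.arctan2(dr[1],dr[0]))-90)
E
```

```text
bottomcorner 0.08202654411396447 0.2115814199941845
tip 0.08637774510034114 0.24504743526723716
keeppiv 0.04462962865154198 0.2452349688420407
armroot 0.019141501945546254 0.218941510849622
postjunc 0.044759605829335684 0.2185848543319613
-0.01 [[578.0, 181.0], [598.0, 106.0], [522.0, 76.0]] [[612.0, 329.0], [615.0, 341.0], [628.0, 239.0]]
0 [[578.0, 159.0], [599.0, 83.0], [522.0, 54.0]] [[614.0, 326.0], [617.0, 338.0], [630.0, 234.0]]
0.01 [[579.0, 136.0], [599.0, 60.0], [522.0, 31.0]] [[616.0, 322.0], [619.0, 334.0], [632.0, 229.0]]
[[-4.000e-04 -3.819e-01 -9.242e-01  2.576e-01]
 [-1.300e-03 -9.242e-01  3.819e-01  6.235e-01]
 [-1.000e+00  1.300e-03 -2.000e-04  2.258e-01]
 [ 0.000e+00  0.000e+00  0.000e+00  1.000e+00]]
basket y dir deg 71.56505117707799 hook y deg 82.0747240643644
```

```bash
python3 -m creep '{"jaw":[-1,-1,-1,-1,-1,-1,-1,-1,-1,-1],"translation":[[0,0,0],[0,0,0],[0,0,0],[0,0,0],[0,0,0],[0,0,0],[0,0,0],[0,0,0],[0,0,0],[0,0,0]],"roll":[0.149,0.149,0.149,0.149,0.149,0.149,0.149,0.149,0.149,0.149]}' 10
cat > go.py <<'E'
from h import *
import sys
a=[float(x) for x in sys.argv[1:]]
T=toolT();D=T[:3,:3].T@(np.array(a[:3])-T[:3,3]);print('pos',T[:3,3].round(4),'tooly deg',round(np.degrees(np.arctan2(T[1,1],T[0,1])),2),'shift',D.round(4))
if len(a)>3: print('roll',round(-((np.radians(a[3])-np.arctan2(T[1,1],T[0,1])+np.pi)%(2*np.pi)-np.pi),4))
s=get_state();print('t',s['time_s'],'F',s['contact_force'].round(2),'M',s['moment'].round(3),'w',s['gripper_width'])
E
python3 go.py .47 .125 .226 160.7
```

```text
time_s: 1.15
tcp_pos: [0.2576, 0.6236, 0.2261]
eef_rot: [179.3, 90.0, -108.9]
contact_force: [0.0, 0.3, -0.3]
gripper_width: 0.088
pos [0.2576 0.6236 0.2261] tooly deg 161.83 shift [ 4.000e-04 -3.573e-01 -4.075e-01]
roll 0.0197
t 1.15 F [ 0.04  0.33 -0.3 ] M [ 0.061 -0.114 -0.018] w 0.08798982299613749
```

```bash
python3 -m creep '{"jaw":[-1,-1,-1,-1,-1,-1,-1,-1,-1,-1],"translation":[[0,-0.015,-0.017],[0,-0.025,-0.028],[0,-0.025,-0.028],[0,-0.025,-0.028],[0,-0.025,-0.028],[0,-0.025,-0.028],[0,-0.025,-0.028],[0,-0.025,-0.028],[0,-0.025,-0.028],[0,-0.025,-0.028]],"roll":[0,0,0,0,0,0,0,0,0,0]}'
python3 -m creep '{"jaw":[-1,-1,-1,-1,-1,-1,-1,-1,-1,-1],"translation":[[0,-0.025,-0.028],[0,-0.025,-0.028],[0,-0.025,-0.028],[0,-0.022,-0.025],[0,-0.015,-0.018],[0,-0.005,-0.009],[0,0,0],[0,0,0],[0,0,0],[0,0,0]],"roll":[0.02,0,0,0,0,0,0,0,0,0]}'
python3 go.py .4745 .125 .226 160.7
python3 - <<'E'
from h import *
import pickle
c=cap('wrist');save(c,'w1');pickle.dump(c,open('w1.pkl','wb'))
E
```

```text
time_s: 2.15
tcp_pos: [0.4042, 0.2927, 0.2266]
eef_rot: [24.5, 90.0, 96.7]
contact_force: [0.2, -0.1, -0.3]
gripper_width: 0.0875
time_s: 3.15
tcp_pos: [0.4709, 0.1287, 0.2266]
eef_rot: [162.7, 90.0, -126.2]
contact_force: [-0.1, 0.1, 0.7]
gripper_width: 0.0873
pos [0.4709 0.1287 0.2266] tooly deg 161.11 shift [ 0.0006 -0.0046 -0.0023]
roll 0.0071
t 3.15 F [-0.08  0.09  0.68] M [ 0.009 -0.1   -0.037] w 0.08727789674357497
```

View pics/w1.png

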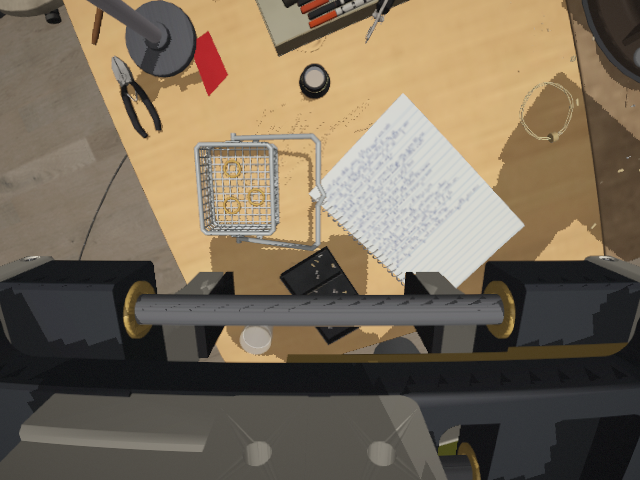

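The wrist view shows the crossbar as a near-vertical line at u≈319, v 143–245, with its peak at (313,192); the basket is to its left.

```bash
python3 - <<'E'
from h import *
import pickle
c=pickle.load(open('w1.pkl','rb'));d=pickle.load(open('c0.pkl','rb'));t=d['top']
im=c['image'][120:260,190:340,::-1];cv2.imwrite('pics/w1c.png',cv2.resize(im,(640,597),interpolation=cv2.INTER_CUBIC))
for z in(.075,.08,.085):
    a=[plane(c,p,z) for p in[(319,145),(319.5,235)]];e=a[0]-a[1]
    print(z,a,np.degrees(np.arctan2(e[1],e[0])), plane(t,(200+130/4,180+415/4),z),plane(t,(200+220/4,180+446/4),z))
print([plane(c,p,.044) for p in [(195,143),(275,143),(278,236),(204,236)]])
E
```

```text
0.075 [array([0.44509006, 0.05643132, 0.075     ]), array([0.47184552, 0.13593547, 0.075     ])] -108.59958592884394 [0.46843739 0.11507132 0.075     ] [0.45437242 0.07464558 0.075     ]
0.08 [array([0.44513767, 0.05655489, 0.08      ]), array([0.47146084, 0.13477448, 0.08      ])] -108.59958592884394 [0.46793021 0.11439054 0.08      ] [0.45393152 0.07415531 0.08      ]
0.085 [array([0.44518528, 0.05667846, 0.085     ]), array([0.47107616, 0.13361349, 0.085     ])] -108.59958592884391 [0.46742303 0.11370976 0.085     ] [0.45349062 0.07366503 0.085     ]
[array([0.56152235, 0.01268919, 0.044     ]), array([0.48557022, 0.03952683, 0.044     ]), array([0.51629236, 0.12984912, 0.044     ]), array([0.59141159, 0.10403996, 0.044     ])]
```

View pics/w1c.png

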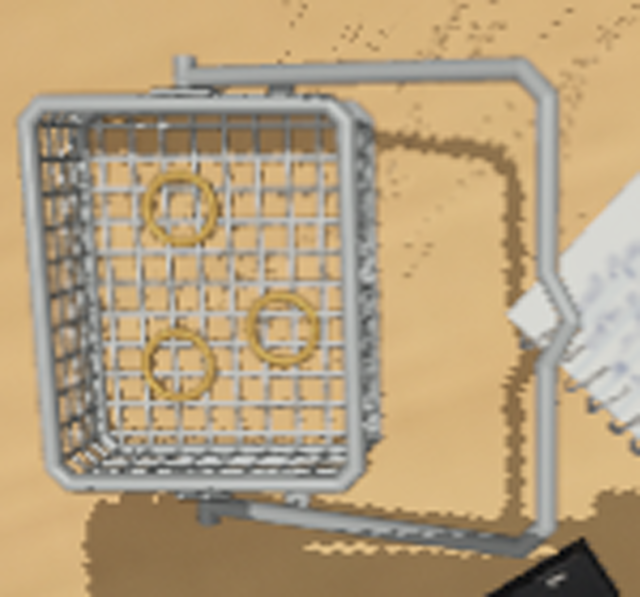

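```bash
python3 go.py .4687 .1264 .071 161.2
```

```text
pos [0.4709 0.1287 0.2266] tooly deg 161.1 shift [ 0.1556  0.0014 -0.0029]
roll -0.0017
t 3.2 F [0.01 0.21 0.01] M [ 0.117 -0.094  0.029] w 0.087355767134633
```

```bash
python3 -m creep '{"jaw":[-0.2,-0.2,-0.2,-0.2,-0.2,-0.2,-0.2,-0.2,-0.2,-0.2],"translation":[[0.010,0.0014,-0.0029],[0.020,0,0],[0.025,0,0],[0.025,0,0],[0.025,0,0],[0.020,0,0],[0.015,0,0],[0.010,0,0],[0.005,0,0],[0,0,0]],"roll":[0,0,0,0,0,0,0,0,0,0]}' 5
python3 go.py .4687 .1264 .071 161.2
python3 - <<'E'
from h import *
for n in('scene','wrist'):
    c=cap(n);save(c,n[0]+'2')
    if n=='scene':cv2.imwrite('pics/s2c.png',cv2.resize(c['image'][270:390,230:390,::-1],(800,600),interpolation=cv2.INTER_CUBIC))
E
```

```text
time_s: 4.2
tcp_pos: [0.4685, 0.1255, 0.0711]
eef_rot: [146.0, 89.9, -142.9]
contact_force: [-0.6, -0.4, 0.7]
gripper_width: 0.0527
pos [0.4685 0.1255 0.0711] tooly deg 161.04 shift [0.0001 0.0001 0.0009]
roll -0.0027
t 4.2 F [-0.59 -0.42  0.66] M [ 0.07  -0.083 -0.032] w 0.052661505624510545
```

View pics/s2c.png

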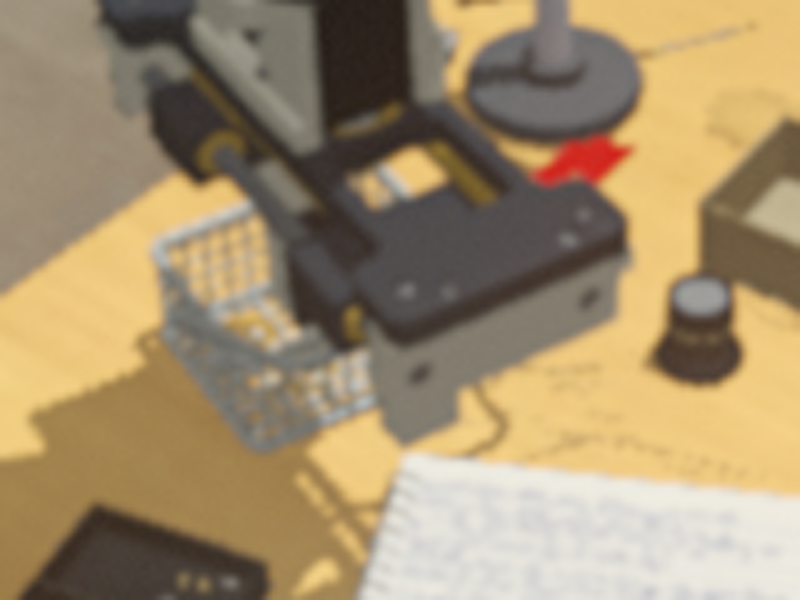

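View pics/w2.png

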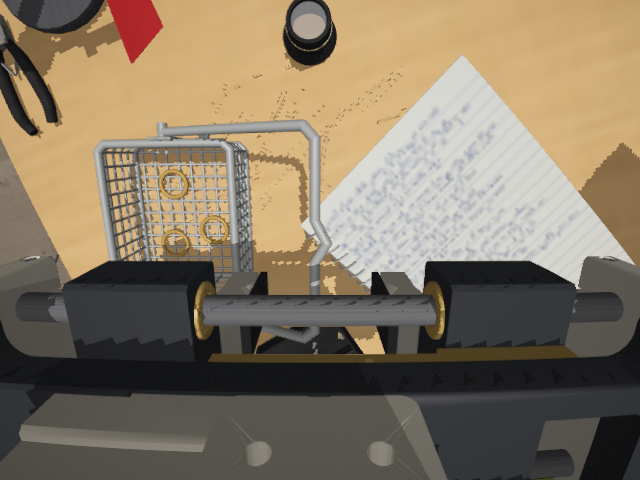

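The crossbar (u≈318) is centred between the jaws (u 250–385), clear of the rim. Closing.

```bash
python3 -m creep '{"jaw":[0.5,0.8,1,1,1,1,1,1,1,1],"translation":[[0,0,0],[0,0,0],[0,0,0],[0,0,0],[0,0,0],[0,0,0],[0,0,0],[0,0,0],[0,0,0],[0,0,0]],"roll":[0,0,0,0,0,0,0,0,0,0]}' 8
python3 go.py .4687 .1264 .071 161.2
python3 - <<'E'
from h import *
c=cap('wrist');save(c,'w3')
a=np.linspace(.446,1.57,11)
x=.095*np.cos(a);z=.095*np.sin(a);print(np.c_[np.diff(-z),np.diff(x)].round(4).tolist())
E
```

```text
time_s: 5.3
tcp_pos: [0.4688, 0.1256, 0.0716]
eef_rot: [-84.9, 90.0, -13.8]
contact_force: [-0.5, -0.9, -0.8]
gripper_width: 0.0045
pos [0.4688 0.1256 0.0716] tooly deg 161.03 shift [0.0006 0.0004 0.0007]
roll -0.0029
t 5.3 F [-0.51 -0.88 -0.78] M [-0.009 -0.255  0.018] w 0.00445228934398065
[[-0.0094, -0.0051], [-0.0087, -0.0062], [-0.008, -0.0071], [-0.0071, -0.0079], [-0.0062, -0.0087], [-0.0052, -0.0093], [-0.0041, -0.0099], [-0.003, -0.0103], [-0.0018, -0.0105], [-0.0006, -0.0107]]
```

View pics/w3.png

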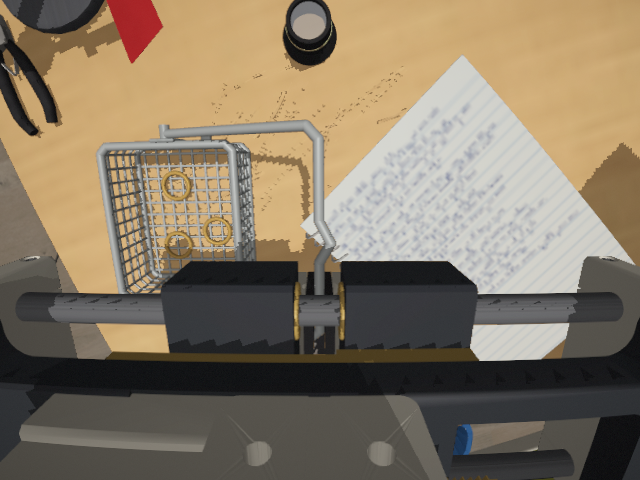

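```bash
python3 -m creep '{"jaw":[1,1,1,1,1,1,1,1,1,1],"translation":[[-0.0047,-0.0025,0],[-0.0047,-0.0026,0],[-0.0044,-0.0031,0],[-0.0043,-0.0031,0],[-0.0040,-0.0035,0],[-0.0040,-0.0036,0],[-0.0036,-0.0039,0],[-0.0035,-0.0040,0],[-0.0031,-0.0043,0],[-0.0031,-0.0044,0]],"roll":[0,0,0,0,0,0,0,0,0,0]}'
python3 go.py .4687 .1264 .071 161.2
python3 - <<'E'
from h import *
c=cap('wrist');save(c,'w4')
E
```

```text
time_s: 6.35
tcp_pos: [0.5022, 0.1142, 0.1113]
eef_rot: [-7.5, 90.0, 63.5]
contact_force: [-1.0, 1.2, 0.2]
gripper_width: 0.0045
pos [0.5022 0.1142 0.1113] tooly deg 161.04 shift [0.0403 0.0357 0.0006]
roll -0.0028
t 6.35 F [-1.02  1.24  0.16] M [0.529 0.334 0.047] w 0.0044821968369396295
```

View pics/w4.png

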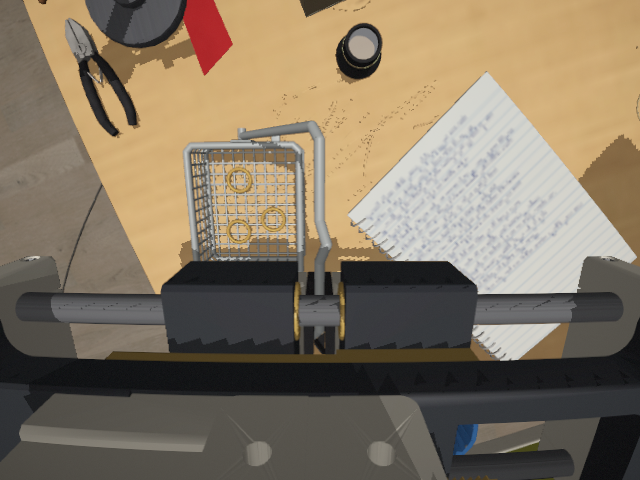

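The bail is rising and the basket is still in place. Second half of the arc.

```bash
python3 -m creep '{"jaw":[1,1,1,1,1,1,1,1,1,1],"translation":[[-0.0026,-0.0046,0],[-0.0025,-0.0047,0],[-0.0020,-0.0049,0],[-0.0020,-0.0050,0],[-0.0014,-0.0051,0],[-0.0013,-0.0052,0],[-0.0008,-0.0052,0],[-0.0006,-0.0053,0],[-0.0002,-0.0053,0],[0,-0.0053,0]],"roll":[0,0,0,0,0,0,0,0,0,0]}'
python3 go.py .55 .098 .125 161.2
python3 - <<'E'
from h import *
c=cap('wrist');save(c,'w5')
c=cap('scene');cv2.imwrite('pics/s5c.png',cv2.resize(c['image'][240:375,230:410,::-1],(800,600),interpolation=cv2.INTER_CUBIC))
E
```

```text
time_s: 7.4
tcp_pos: [0.5509, 0.0976, 0.1251]
eef_rot: [-76.5, 89.9, -5.4]
contact_force: [0.4, -0.4, 6.6]
gripper_width: 0.0046
pos [0.5509 0.0976 0.1251] tooly deg 161.06 shift [0.0001 0.001  0.0001]
roll -0.0025
t 7.4 F [ 0.36 -0.37  6.63] M [-0.205  0.2   -0.008] w 0.004571723149149404
```

View pics/w5.png

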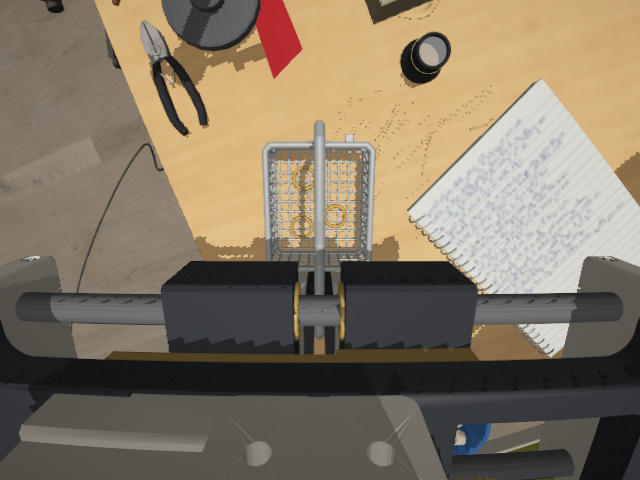

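View pics/s5c.png

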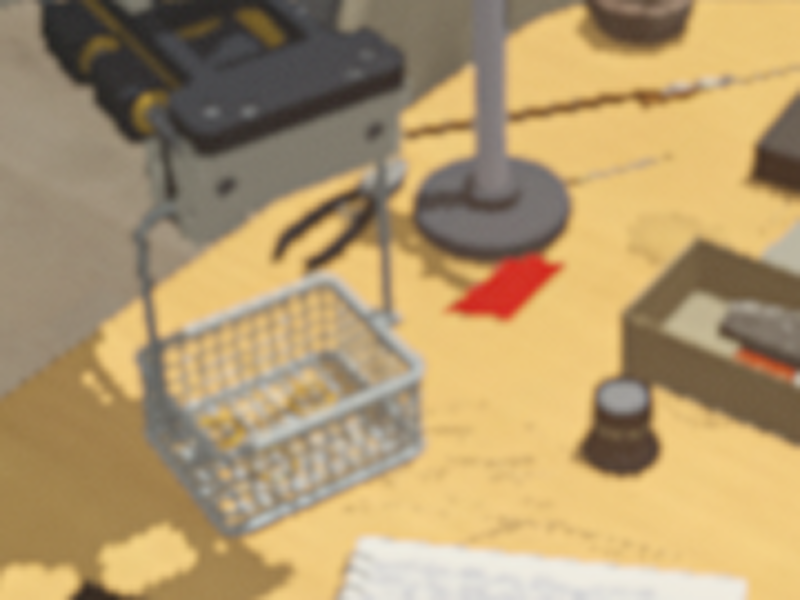

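```bash
python3 -m creep '{"jaw":[1,1,1,1,1,1,1,1,1,1],"translation":[[-0.0004,-0.0003,0],[0,0,0],[0,0,0],[0,0,0],[0,0,0],[0,0,0],[0,0,0],[0,0,0],[0,0,0],[0,0,0]],"roll":[0,0,0,0,0,0,0,0,0,0]}' 60
python3 go.py .4622 -.0596 .252 172.07
python3 - <<'E'
from h import *
import pickle
d=pickle.load(open('c0.pkl','rb'))
cv2.imwrite('pics/t0d.png',cv2.resize(d['top']['image'][300:450,280:480,::-1],(800,600),interpolation=cv2.INTER_CUBIC))
cv2.imwrite('pics/s0d.png',cv2.resize(d['scene']['image'][240:360,360:520,::-1],(800,600),interpolation=cv2.INTER_CUBIC))
E
```

```text
time_s: 8.5
tcp_pos: [0.5506, 0.0976, 0.1252]
eef_rot: [-79.5, 89.9, -8.4]
contact_force: [0.6, -1.8, 5.6]
gripper_width: 0.0029
pos [0.5506 0.0976 0.1252] tooly deg 161.05 shift [-0.1269  0.0325 -0.1774]
roll -0.1923
t 8.5 F [ 0.56 -1.83  5.65] M [-0.295 -0.141 -0.066] w 0.0028905325594048886
```

View pics/t0d.png

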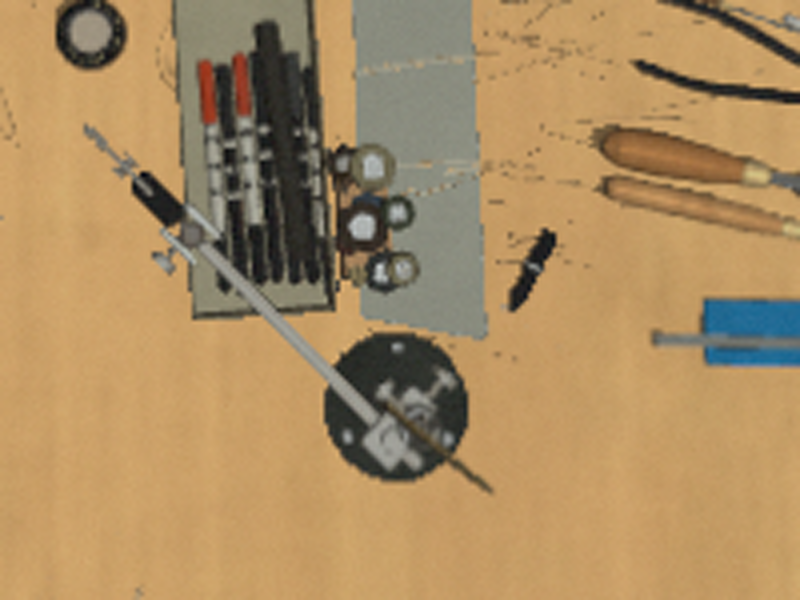

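View pics/s0d.png

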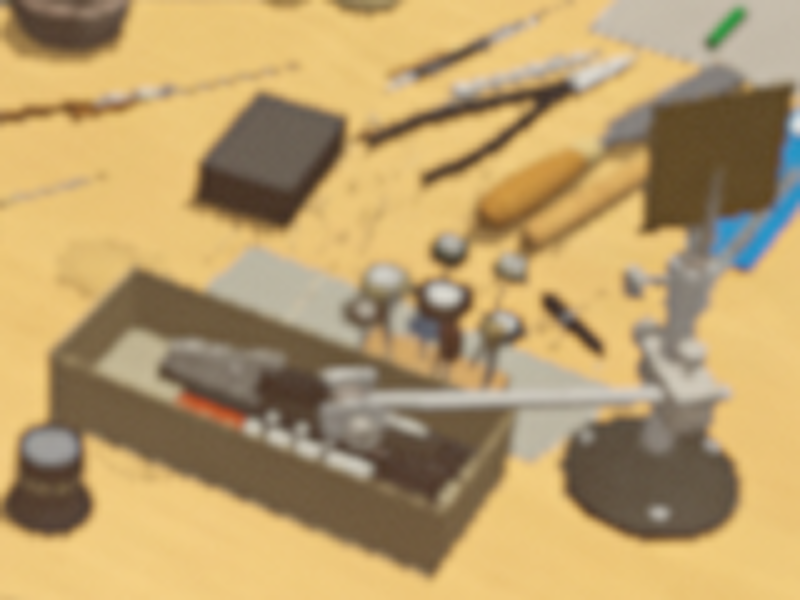

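```bash
python3 -m creep '{"jaw":[1,1,1,1,1,1,1,1,1,1],"translation":[[-0.003,0,0],[-0.006,0,0],[-0.010,0,0],[-0.016,0,0],[-0.020,0,0],[-0.022,0,0],[-0.020,0,0],[-0.015,0,0],[-0.010,0,0],[-0.005,0,0]],"roll":[0,0,0,0,0,0,0,0,0,0]}' 60
python3 go.py .4622 -.0596 .252 172.07
python3 - <<'E'
from h import *
c=cap('wrist');save(c,'w6')
c=cap('scene');cv2.imwrite('pics/s6c.png',cv2.resize(c['image'][180:375,200:460,::-1],(800,600),interpolation=cv2.INTER_CUBIC))
E
```

```text
time_s: 9.5
tcp_pos: [0.5502, 0.0979, 0.2529]
eef_rot: [-38.5, 89.9, 32.6]
contact_force: [-0.9, -0.9, -2.5]
gripper_width: 0.0029
pos [0.5502 0.0979 0.2529] tooly deg 161.04 shift [ 0.0007  0.032  -0.1775]
roll -0.1925
t 9.5 F [-0.86 -0.92 -2.51] M [ 0.157 -0.1   -0.013] w 0.0029429814532100245
```

View pics/w6.png

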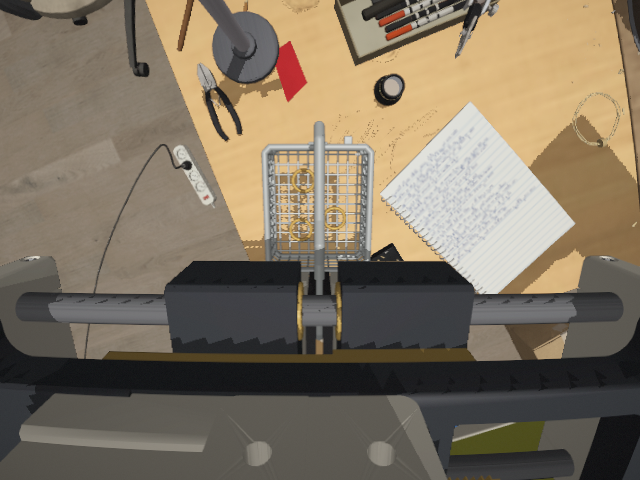

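View pics/s6c.png

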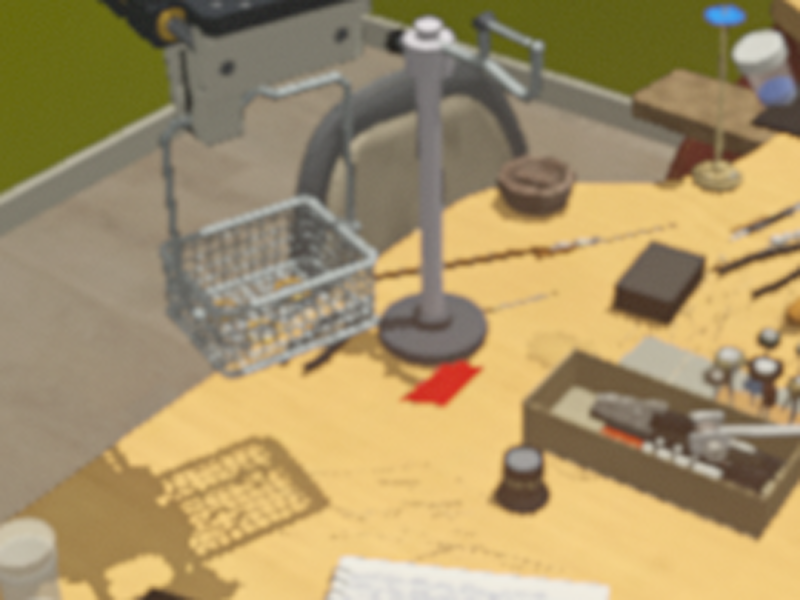

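The basket hangs level and the rings are in it; the wrist reads 2.5 N, about its weight. Swinging it round towards the tip side.

```bash
python3 -m creep '{"jaw":[1,1,1,1,1,1,1,1,1,1],"translation":[[0,0.004,-0.002],[0,0.007,-0.006],[0,0.008,-0.012],[0,0.007,-0.015],[0,0.004,-0.015],[0,0.002,-0.013],[0,0,-0.008],[0,0,-0.004],[0,0,0],[0,0,0]],"roll":[0,0,0,0,0,0,-0.04,-0.06,-0.06,-0.03]}' 60
python3 go.py .4622 -.0596 .252 172.07
python3 - <<'E'
from h import *
import pickle
c=cap('wrist');save(c,'w7');pickle.dump(c,open('w7.pkl','wb'))
c=cap('scene');pickle.dump(c,open('s7.pkl','wb'));cv2.imwrite('pics/s7c.png',cv2.resize(c['image'][160:310,260:460,::-1],(800,600),interpolation=cv2.INTER_CUBIC))
E
```

```text
time_s: 10.6
tcp_pos: [0.4952, 0.0361, 0.252]
eef_rot: [-60.0, 90.0, 22.0]
contact_force: [0.0, -0.2, -2.7]
gripper_width: 0.0027
pos [0.4952 0.0361 0.252 ] tooly deg 172.01 shift [-0.      0.0194 -0.0994]
roll -0.0011
t 10.6 F [ 0.03 -0.18 -2.65] M [ 0.19  -0.043  0.013] w 0.0026781370982404034
```

View pics/w7.png

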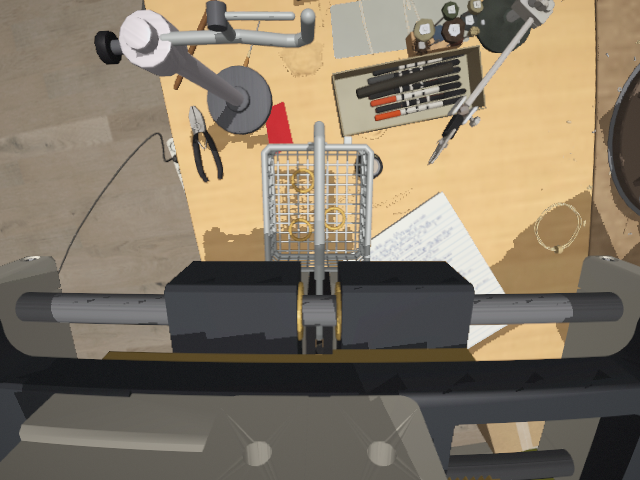

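View pics/s7c.png

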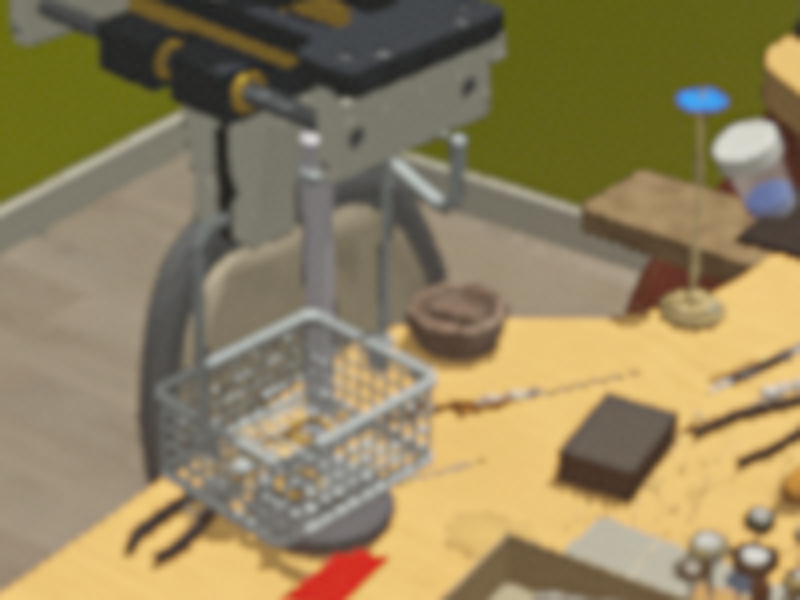

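```bash
python3 - <<'E'
from h import *
import pickle
c=pickle.load(open('w7.pkl','rb'));d=pickle.load(open('c0.pkl','rb'));t=d['top'];s=d['scene']
cv2.imwrite('pics/w7c.png',cv2.resize(c['image'][0:150,180:380,::-1],(800,600),interpolation=cv2.INTER_CUBIC))
tc=lambda u,v:(200+u/4,180+v/4)
sa=lambda u,v:(240+u*180/800,180+v*180/800)
ax=np.array([.567,-.1045]);dr=np.array([-.9905,.1379]);n=np.array([.1379,.9905])
for nm,rs in dict(tip3=[ray(c,(308,14)),ray(s,sa(598,62)),ray(t,tc(617,338))],tipws=[ray(c,(308,14)),ray(s,sa(598,62))],bot=[ray(c,(302,42)),ray(s,sa(588,135))],post=[ray(c,(141,31)),ray(s,sa(440,35)),ray(t,tc(641,122))]).items():
    X,e=tri(rs);print(nm,X.round(4),np.round(e,4),'along',(X[:2]-ax)@dr,'lat',(X[:2]-ax)@n)
for v in (122,126):
    P=plane(c,(319,v),.262);print('crossbar end',P, 'lat from grip',(P[:2]-[.4952,.0361])@n,'along',(P[:2]-[.4952,.0361])@dr)
P=plane(c,(319,230),.262);print((P[:2]-[.4952,.0361])@n,(P[:2]-[.4952,.0361])@dr)
E
```

```text
tip3 [ 0.4805 -0.0922  0.2465] [0.0009 0.0006 0.001 ] along 0.08738091945192639 lat 0.00027746309291727146
tipws [ 0.4812 -0.0929  0.2459] [0.0004 0.0004] along 0.08654290605839635 lat -0.00037377265666685595
bot [ 0.4853 -0.0922  0.213 ] [0.0002 0.0002] along 0.08258874694807121 lat 0.0008955303051375266
post [ 0.5666 -0.1043  0.2297] [0.0019 0.001  0.0009] along 0.00046367147273356673 lat 0.00018570145440563343
crossbar end [ 0.48281791 -0.04475442  0.262     ] lat from grip -0.08179379477364075 along 0.0011146307788372986
crossbar end [ 0.48304735 -0.04312785  0.262     ] lat from grip -0.08015103621545913 along 0.0011116796091357115
-0.03451114972747073 0.001029938627143635
```

View pics/w7c.png

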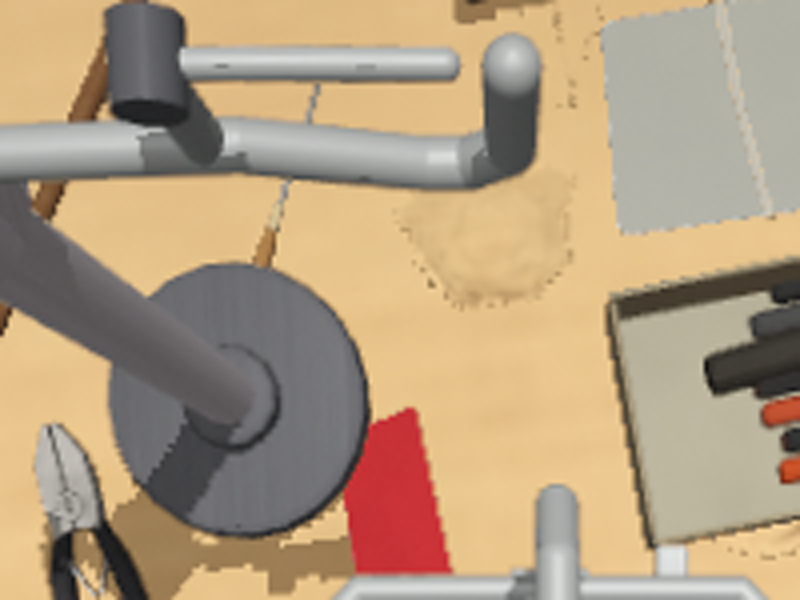

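```bash
python3 -m creep '{"jaw":[1,1,1,1,1,1,1,1,1,1],"translation":[[0,0.004,-0.003],[0,0.006,-0.007],[0,0.006,-0.012],[0,0.0035,-0.016],[0,0,-0.018],[0,0,-0.017],[0,0,-0.013],[0,0,-0.009],[0,0,-0.005],[0,0,0]],"roll":[0,0,0,0,0,0,0,0,0,0]}' 60
python3 go.py .4621 -.0601 .253 172.07
python3 - <<'E'
from h import *
import pickle
c=cap('wrist');save(c,'w8');pickle.dump(c,open('w8.pkl','wb'))
c=cap('scene');cv2.imwrite('pics/s8c.png',cv2.resize(c['image'][160:310,260:460,::-1],(800,600),interpolation=cv2.INTER_CUBIC))
E
```

```text
time_s: 11.7
tcp_pos: [0.4621, -0.0597, 0.2518]
eef_rot: [156.3, 90.0, -121.8]
contact_force: [0.3, 0.6, -2.6]
gripper_width: 0.003
pos [ 0.4621 -0.0597  0.2518] tooly deg 171.87 shift [-0.0012 -0.0001 -0.0004]
roll -0.0035
t 11.7 F [ 0.34  0.56 -2.55] M [ 0.171 -0.08  -0.015] w 0.002962926859481613
```

View pics/w8.png

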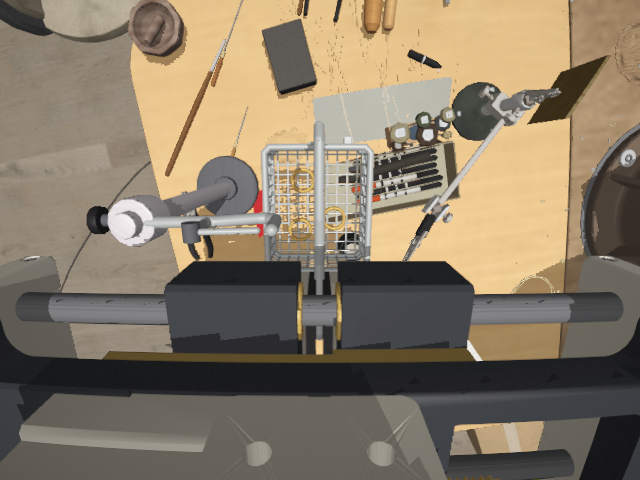

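View pics/s8c.png

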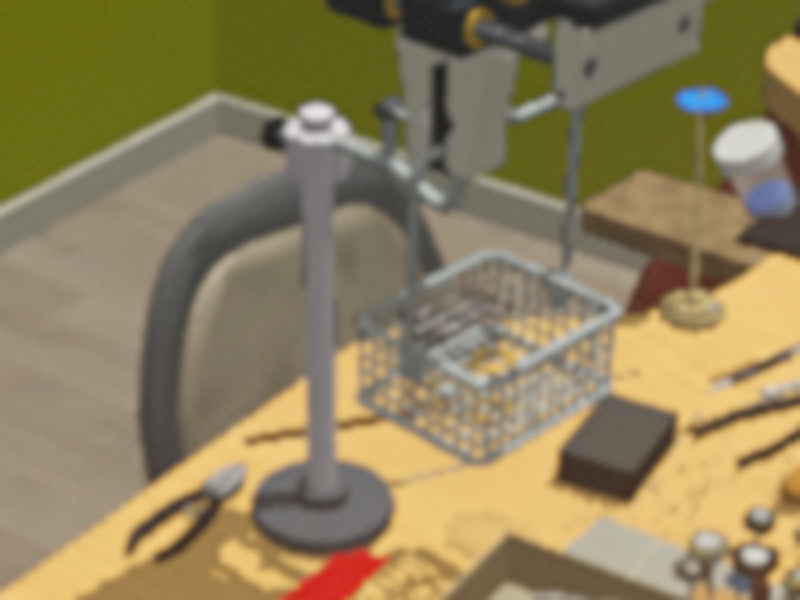

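```bash
python3 - <<'E'
from h import *
import pickle
c=pickle.load(open('w8.pkl','rb'))
cv2.imwrite('pics/w8c.png',cv2.resize(c['image'][150:270,200:360,::-1],(800,600),interpolation=cv2.INTER_CUBIC))
T=c['P'];
dr=np.array([-.9905,.1379]);n=np.array([.1379,.9905])
for p,z in [((272,223),.245),((192,236),.244),((190,225),.208),((319,215),.262),((319,225),.262)]:
    P=plane(c,p,z);r=P[:2]-[.4621,-.0597];print(p,P.round(4),'along',r@dr,'lat',r@n)
E
```

```text
(272, 223) [ 0.4799 -0.097   0.245 ] along -0.022736923737746332 lat -0.03448444072321654
(192, 236) [ 0.5227 -0.096   0.244 ] along -0.06505160434568945 lat -0.027623881170626478
(190, 225) [ 0.5378 -0.0964  0.208 ] along -0.08000354491456305 lat -0.02590295555790169
(319, 215) [ 0.4552 -0.1007  0.262 ] along 0.0011981428055840033 lat -0.04157840647669285
(319, 225) [ 0.4558 -0.0961  0.262 ] along 0.001178679040752936 lat -0.036947429578492744
```

View pics/w8c.png

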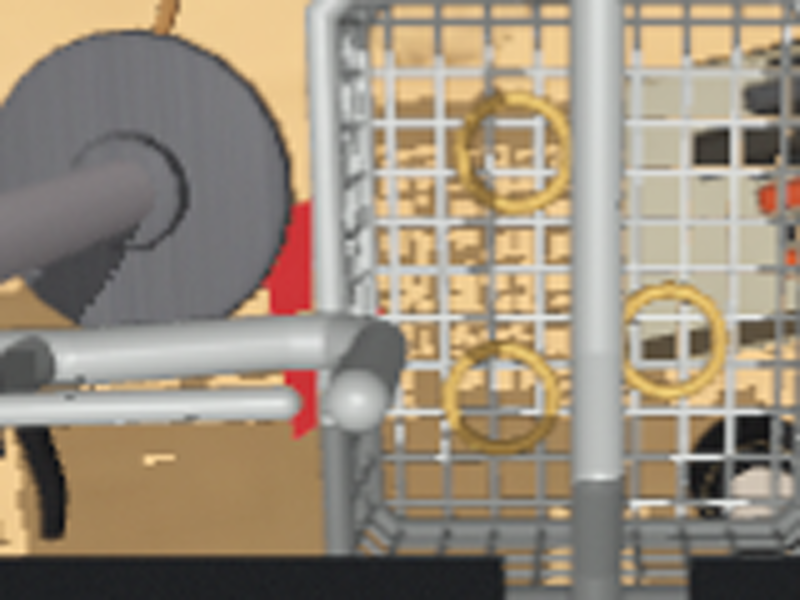

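```bash
python3 - <<'E'
from h import *
import pickle
c=pickle.load(open('w8.pkl','rb'))
cv2.imwrite('pics/w8d.png',cv2.resize(c['image'][200:250,195:285,::-1],(800,444),interpolation=cv2.INTER_CUBIC))
dr=np.array([-.9905,.1379]);n=np.array([.1379,.9905])
for a,b,z in [((212,221),(262,218.5),.208),((202,231.6),(257,230.7),.244)]:
    A,B=plane(c,a,z),plane(c,b,z);e=B-A;print(np.degrees(np.arctan2(e[1],e[0])),[((x[:2]-[.4621,-.0597])@n).round(4) for x in(A,B)])
P=plane(c,(271,230),.246);print((P[:2]-[.4621,-.0597])@n)
P=plane(c,(319,246),.268);print((P[:2]-[.4621,-.0597])@n)
P=plane(c,(319,221),.262);print((P[:2]-[.4621,-.0597])@n)
E
```

```text
174.59408158097892 [np.float64(-0.0284), np.float64(-0.0298)]
172.71977403473633 [np.float64(-0.0299), np.float64(-0.0303)]
-0.03106147749657497
-0.028672140893752782
-0.03880805761967136
```

View pics/w8d.png

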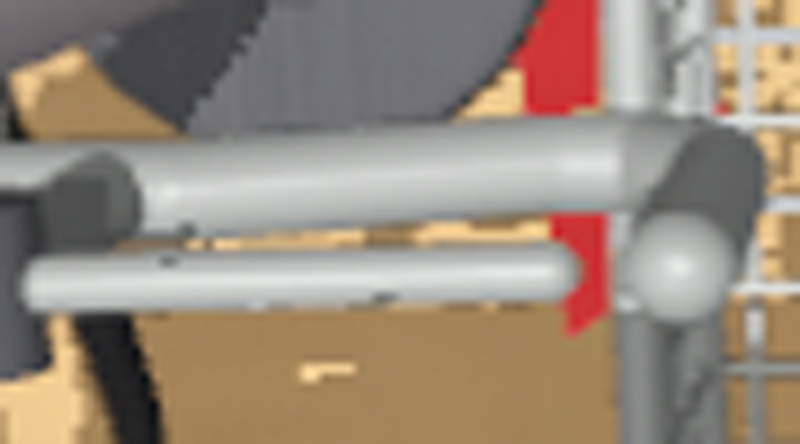

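```bash
python3 -m creep '{"jaw":[1,1,1,1,1,1,1,1,1,1],"translation":[[0,0,-0.0015],[0,-0.003,0],[0,-0.005,0],[0,-0.006,0],[0,-0.006,0],[0,-0.006,0],[0,-0.005,0],[0,-0.0035,0],[0,0,0],[0,0,0]],"roll":[-0.01,0,0,0,0,0,0,0,0,0]}' 60
python3 go.py .4621 -.0601 .253 172.5
python3 - <<'E'
from h import *
import pickle
s=get_state();p=s['tcp_pos'][:2]-np.array([.567,-.1045]);print('along',p@[-.9905,.1379],'lat',p@[.1379,.9905])
c=cap('wrist');save(c,'w9');pickle.dump(c,open('w9.pkl','wb'));cv2.imwrite('pics/w9c.png',cv2.resize(c['image'][150:270,200:360,::-1],(800,600),interpolation=cv2.INTER_CUBIC))
c=cap('scene');cv2.imwrite('pics/s9c.png',cv2.resize(c['image'][160:310,260:460,::-1],(800,600),interpolation=cv2.INTER_CUBIC))
E
```

```text
time_s: 12.8
tcp_pos: [0.4961, -0.0651, 0.2516]
eef_rot: [103.3, 90.0, -174.2]
contact_force: [0.1, 0.3, -2.2]
gripper_width: 0.0032
pos [ 0.4961 -0.0651  0.2516] tooly deg 172.49 shift [-0.0014  0.0343  0.0006]
roll -0.0002
t 12.8 F [ 0.11  0.3  -2.16] M [ 0.116 -0.024  0.014] w 0.0031894052597356425
along 0.0756826954326372 lat 0.029197624311571028
```

View pics/w9c.png

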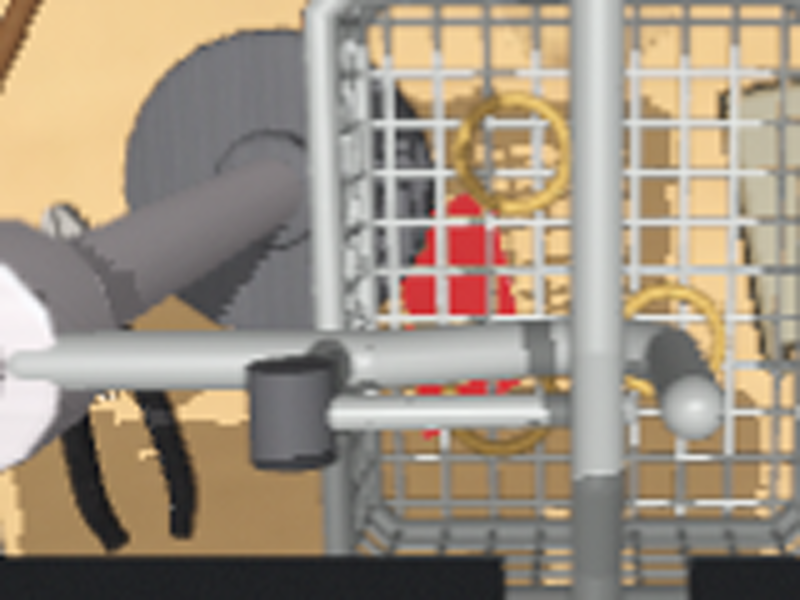

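View pics/s9c.png

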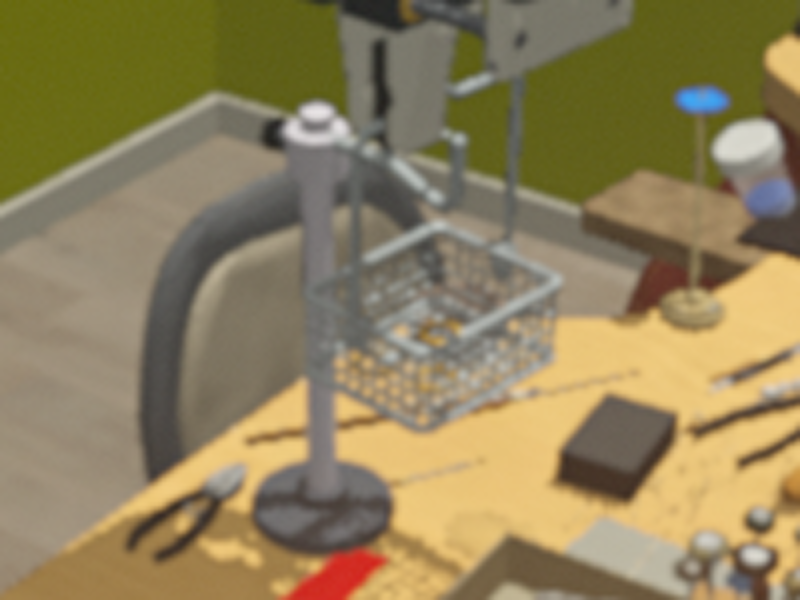

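```bash
python3 - <<'E'
from h import *
import pickle
c=pickle.load(open('w9.pkl','rb'))
dr=np.array([-.9914,.1305]);n=np.array([.1305,.9914])
for p,z in [((338.4,231.6),.246),((319,225),.262),((319,246),.268),((260,232.5),.244)]:
    P=plane(c,p,z);r=P[:2]-[.4961,-.0651];print(p,'along',(r@dr).round(4),'lat',(r@n).round(4))
E
```

```text
(338.4, 231.6) along 0.0109 lat -0.0302
(319, 225) along 0.0011 lat -0.037
(319, 246) along 0.0011 lat -0.0287
(260, 232.5) along -0.0293 lat -0.0293
```

```bash
python3 -m creep '{"jaw":[1,1,1,1,1,1,1,1,1,1],"translation":[[0.001,-0.0005,-0.0005],[0.002,0,0],[0.002,0,0],[0.002,0,0],[0.002,0,0],[0.002,0,0],[0.002,0,0],[0.002,0,0],[0.001,0,0],[0,0,0]],"roll":[0,0,0,0,0,0,0,0,0,0]}' 60
python3 go.py .4961 -.0651 .2 172.5
```

```text
time_s: 13.9
tcp_pos: [0.4965, -0.0657, 0.2356]
eef_rot: [108.1, 90.0, -169.4]
contact_force: [0.2, -0.3, -3.1]
gripper_width: 0.0031
pos [ 0.4965 -0.0657  0.2356] tooly deg 172.49 shift [0.0356 0.0005 0.0005]
roll -0.0001
t 13.9 F [ 0.17 -0.32 -3.09] M [ 0.142 -0.023 -0.053] w 0.0031372833592348123
```

```bash
python3 -m creep '{"jaw":[1,1,1,1,1,1,1,1,1,1],"translation":[[0.001,0,0],[0.001,0,0],[0.001,0,0],[0.001,0,0],[0.001,0,0],[0.001,0,0],[0.001,0,0],[0.001,0,0],[0.001,0,0],[0.001,0,0]],"roll":[0,0,0,0,0,0,0,0,0,0]}' 60
python3 go.py .4961 -.0651 .2 172.5
python3 - <<'E'
from h import *
c=cap('wrist');cv2.imwrite('pics/w10c.png',cv2.resize(c['image'][150:270,200:360,::-1],(800,600),interpolation=cv2.INTER_CUBIC))
c=cap('scene');cv2.imwrite('pics/s10c.png',cv2.resize(c['image'][160:310,260:460,::-1],(800,600),interpolation=cv2.INTER_CUBIC))
E
```

```text
time_s: 14.9
tcp_pos: [0.4967, -0.0658, 0.2258]
eef_rot: [-124.0, 90.0, -41.5]
contact_force: [0.1, -2.4, 1.4]
gripper_width: 0.0029
pos [ 0.4967 -0.0658  0.2258] tooly deg 172.5 shift [0.0258 0.0007 0.0006]
roll -0.0001
t 14.9 F [ 0.06 -2.36  1.35] M [-0.622 -0.271  0.066] w 0.002876470430600039
```

View pics/w10c.png

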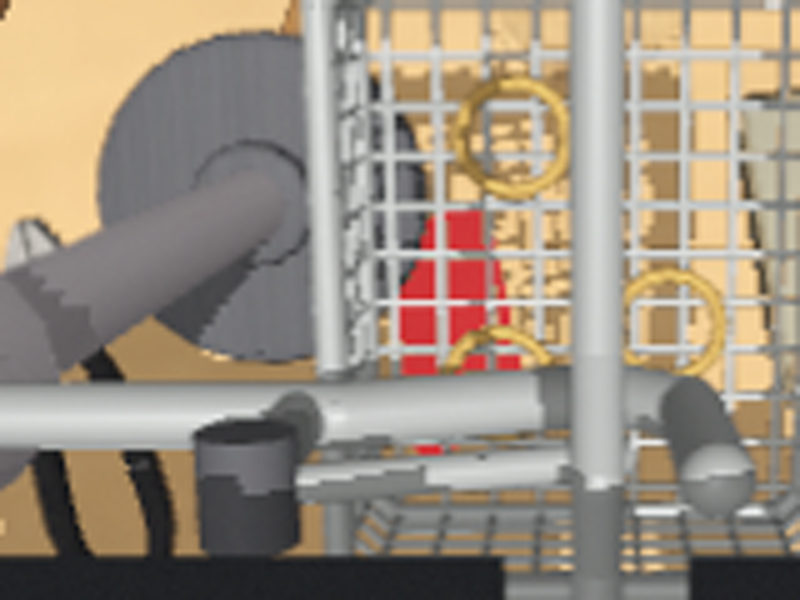

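View pics/s10c.png

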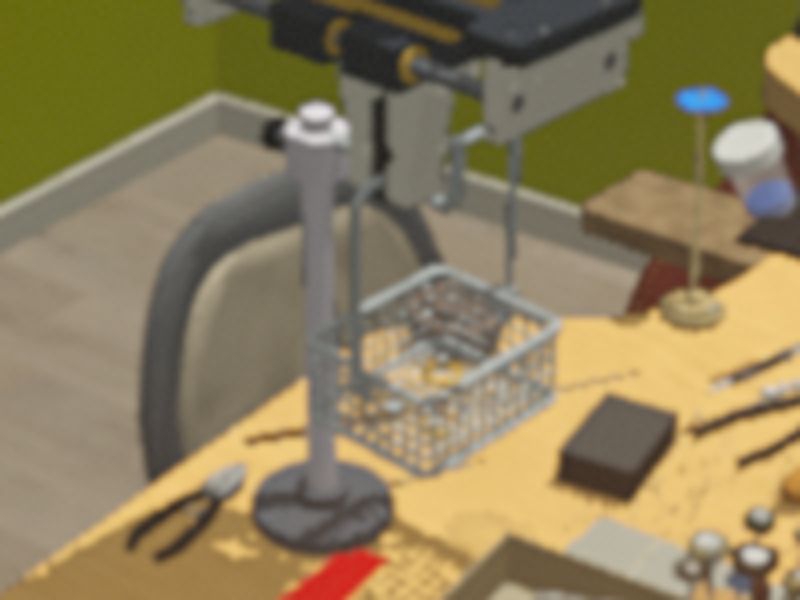

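```bash
python3 -m creep '{"jaw":[1,1,1,1,1,1,1,1,1,1],"translation":[[0,0,-0.0005],[0,0,-0.0005],[0.001,0,-0.0005],[0.001,0,0],[0.001,0,0],[0.001,0,0],[0.001,0,0],[0.001,0,0],[0,0,0],[0,0,0]],"roll":[0,0,0,0,0,0,0,0,0,0]}' 60
python3 go.py .4961 -.0651 .2 172.5
```

```text
time_s: 16.0
tcp_pos: [0.4961, -0.0672, 0.2195]
eef_rot: [98.6, 90.0, -178.9]
contact_force: [-0.6, 1.1, 1.3]
gripper_width: 0.0026
pos [ 0.4961 -0.0672  0.2195] tooly deg 172.49 shift [0.0195 0.0002 0.0021]
roll -0.0002
t 16.0 F [-0.56  1.13  1.31] M [ 0.79   0.021 -0.065] w 0.0026317200351337407
```

```bash
python3 -m creep '{"jaw":[1,1,1,1,1,1,1,1,1,1],"translation":[[0.001,0,0],[0.001,0,0],[0.001,0,0],[0.001,0,0],[0.001,0,0],[0.001,0,0],[0.001,0,0],[0.001,0,0],[0,0,0],[0,0,0]],"roll":[0,0,0,0,0,0,0,0,0,0]}' 60
python3 go.py .4961 -.0672 .2 172.5
python3 - <<'E'
from h import *
c=cap('wrist');cv2.imwrite('pics/w11c.png',cv2.resize(c['image'][150:270,200:360,::-1],(800,600),interpolation=cv2.INTER_CUBIC))
E
```

```text
time_s: 17.0
tcp_pos: [0.4966, -0.0672, 0.2116]
eef_rot: [-126.3, 90.0, -43.8]
contact_force: [-0.1, 0.7, -3.0]
gripper_width: 0.0031
pos [ 0.4966 -0.0672  0.2116] tooly deg 172.49 shift [ 0.0116  0.0005 -0.0001]
roll -0.0001
t 17.0 F [-0.05  0.7  -2.99] M [ 0.149 -0.066  0.018] w 0.0030620160421276806
```

View pics/w11c.png

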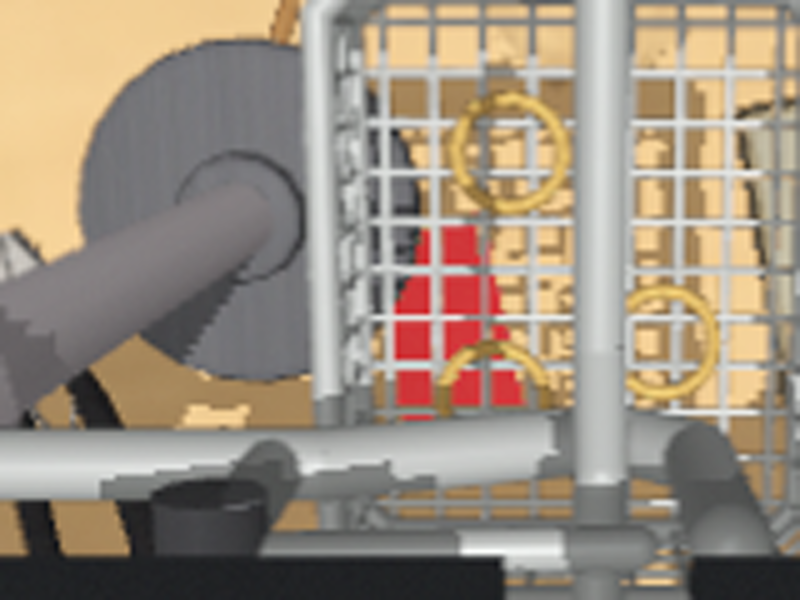

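```bash
python3 -m creep '{"jaw":[1,1,1,1,1,1,1,1,1,1],"translation":[[0.0006,0,0],[0.0006,0,0],[0.0006,0,0],[0.0006,0,0],[0.0006,0,0],[0.0006,0,0],[0.0006,0,0],[0.0004,0,0],[0.0004,0,0],[0,0,0]],"roll":[0,0,0,0,0,0,0,0,0,0]}' 60
python3 go.py .4961 -.0672 .2 172.5
```

```text
time_s: 18.05
tcp_pos: [0.4964, -0.0672, 0.2067]
eef_rot: [115.2, 90.0, -162.3]
contact_force: [0.3, -0.5, -3.1]
gripper_width: 0.0027
pos [ 0.4964 -0.0672  0.2067] tooly deg 172.49 shift [ 0.0067  0.0003 -0.0001]
roll -0.0001
t 18.05 F [ 0.3  -0.54 -3.14] M [ 0.128 -0.083 -0.013] w 0.002686044970289489
```

```bash
python3 -m creep '{"jaw":[1,1,1,1,1,1,1,1,1,1],"translation":[[0.0003,0,0],[0.0003,0,0],[0.0003,0,0],[0.0003,0,0],[0.0003,0,0],[0.0003,0,0],[0.0002,0,0],[0,0,0],[0,0,0],[0,0,0]],"roll":[0,0,0,0,0,0,0,0,0,0]}' 60
python3 go.py .4961 -.0672 .2 172.5
```

```text
time_s: 19.05
tcp_pos: [0.4964, -0.0671, 0.2047]
eef_rot: [107.5, 90.0, -170.0]
contact_force: [0.3, 0.0, -2.5]
gripper_width: 0.0026
pos [ 0.4964 -0.0671  0.2047] tooly deg 172.5 shift [ 0.0047  0.0003 -0.0001]
roll -0.0001
t 19.05 F [ 0.27  0.02 -2.45] M [ 0.175 -0.082  0.005] w 0.002573953057619672
```

```bash
python3 -m creep '{"jaw":[1,1,1,1,1,1,1,1,1,1],"translation":[[0.0003,0,0],[0.0003,0,0],[0.0003,0,0],[0.0003,0,0],[0.0003,0,0],[0.0003,0,0],[0.0002,0,0],[0,0,0],[0,0,0],[0,0,0]],"roll":[0,0,0,0,0,0,0,0,0,0]}' 60
python3 go.py .4961 -.0672 .2 172.5
```

```text
time_s: 20.05
tcp_pos: [0.4964, -0.0671, 0.2028]
eef_rot: [-68.3, 90.0, 14.2]
contact_force: [0.7, 1.1, -2.2]
gripper_width: 0.0025
pos [ 0.4964 -0.0671  0.2028] tooly deg 172.49 shift [ 0.0028  0.0003 -0.0001]
roll -0.0001
t 20.05 F [ 0.66  1.08 -2.22] M [ 0.123 -0.033 -0.014] w 0.002465124255262017
```

```bash
python3 -m creep '{"jaw":[1,1,1,1,1,1,1,1,1,1],"translation":[[0.0003,0,0],[0.0002,0,0],[0.0002,0,0],[0.0002,0,0],[0.0002,0,0],[0.0002,0,0],[0.0002,0,0],[0,0,0],[0,0,0],[0,0,0]],"roll":[0,0,0,0,0,0,0,0,0,0]}' 60
python3 go.py .4961 -.0672 .2 172.5
```

```text
time_s: 21.05
tcp_pos: [0.4965, -0.0671, 0.2014]
eef_rot: [-91.3, 90.0, -8.8]
contact_force: [-0.8, -0.6, 2.1]
gripper_width: 0.003
pos [ 0.4965 -0.0671  0.2014] tooly deg 172.5 shift [ 0.0014  0.0004 -0.0001]
roll 0.0
t 21.05 F [-0.84 -0.55  2.07] M [ 0.111  0.171 -0.021] w 0.0030065815777847635
```

```bash
python3 -m creep '{"jaw":[1,1,1,1,1,1,1,1,1,1],"translation":[[0,0,0],[0,0,0],[0,0,0],[0,0,0],[0,0,0],[0,0,0],[0,0,0],[0,0,0],[0,0,0],[0,0,0]],"roll":[0,0,0,0,0,0,0,0,0,0]}' 60
python3 go.py .4961 -.0672 .2 172.5
python3 - <<'E'
from h import *
c=cap('wrist');cv2.imwrite('pics/w12c.png',cv2.resize(c['image'][150:270,200:360,::-1],(800,600),interpolation=cv2.INTER_CUBIC))
c=cap('scene');cv2.imwrite('pics/s12c.png',cv2.resize(c['image'][160:310,260:460,::-1],(800,600),interpolation=cv2.INTER_CUBIC))
E
```

```text
time_s: 22.05
tcp_pos: [0.4965, -0.0671, 0.2013]
eef_rot: [-93.6, 90.0, -11.1]
contact_force: [0.4, -0.0, 0.4]
gripper_width: 0.0029
pos [ 0.4965 -0.0671  0.2013] tooly deg 172.5 shift [ 0.0013  0.0004 -0.0001]
roll -0.0001
t 22.05 F [ 0.44 -0.    0.37] M [ 0.079 -0.083 -0.011] w 0.002882396504208423
```

View pics/w12c.png

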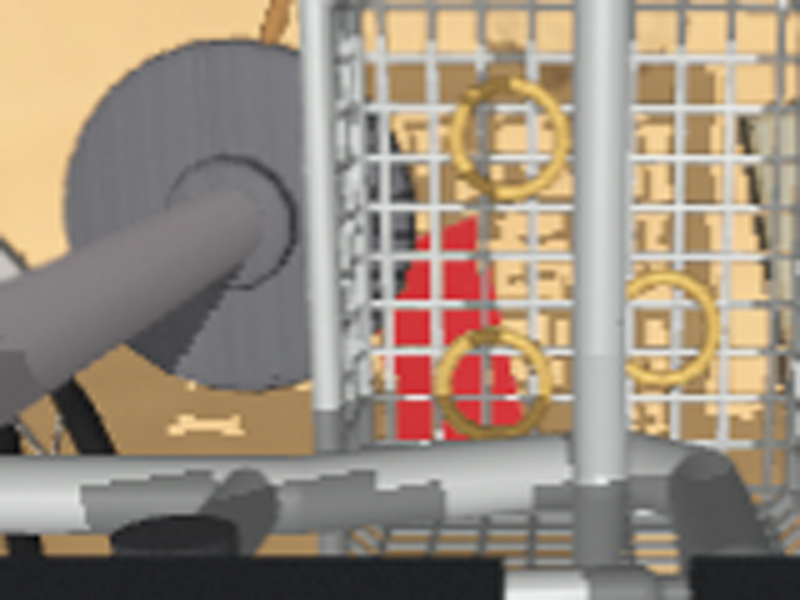

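View pics/s12c.png

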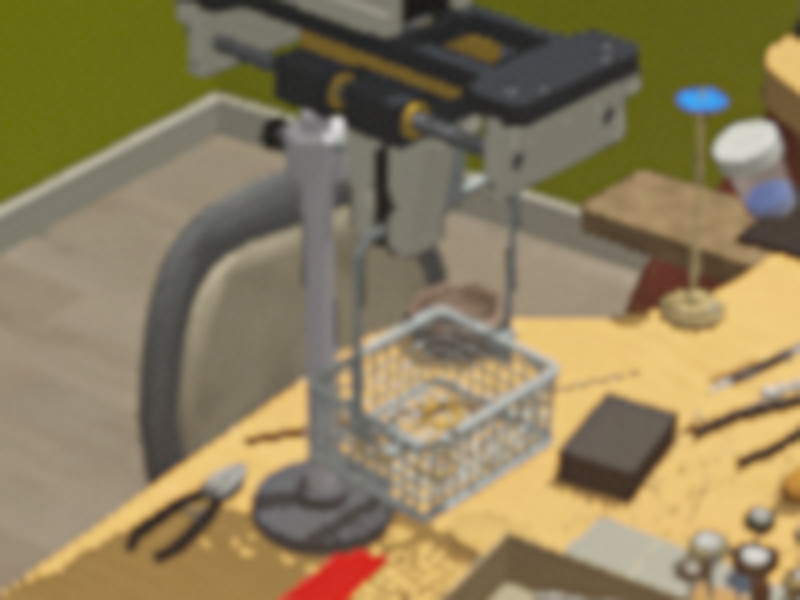

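The wrist force went from −2.5 N to about +0.4…2 N, so the hook now carries the basket. The keeper is shut above the crossbar. Easing the grip first, then opening.

```bash
python3 -m creep '{"jaw":[1,1,1,1,1,1,1,1,1,1],"translation":[[0.0002,0,0],[0,0,0],[0,0,0],[0,0,0],[0,0,0],[0,0,0],[0,0,0],[0,0,0],[0,0,0],[0,0,0]],"roll":[0,0,0,0,0,0,0,0,0,0]}' 15
python3 go.py .4961 -.0672 .2 172.5
python3 -m creep '{"jaw":[0.85,0.8,0.75,0.7,0.65,0.6,0.5,0.4,0.4,0.4],"translation":[[0,0,0],[0,0,0],[0,0,0],[0,0,0],[0,0,0],[0,0,0],[0,0,0],[0,0,0],[0,0,0],[0,0,0]],"roll":[0,0,0,0,0,0,0,0,0,0]}' 5
python3 go.py .4961 -.0672 .2 172.5
python3 - <<'E'
from h import *
c=cap('wrist');cv2.imwrite('pics/w13.png',c['image'][:,:,::-1])
c=cap('scene');cv2.imwrite('pics/s13c.png',cv2.resize(c['image'][160:310,260:460,::-1],(800,600),interpolation=cv2.INTER_CUBIC))
E
```

```text
time_s: 23.15
tcp_pos: [0.4964, -0.0671, 0.201]
eef_rot: [58.2, 90.0, 140.7]
contact_force: [-1.0, 2.9, 0.4]
gripper_width: 0.0043
pos [ 0.4964 -0.0671  0.201 ] tooly deg 172.49 shift [ 0.001   0.0003 -0.0001]
roll -0.0001
t 23.15 F [-0.95  2.89  0.38] M [ 0.825  0.313 -0.024] w 0.004291148487473363
time_s: 24.15
tcp_pos: [0.4964, -0.0671, 0.2011]
eef_rot: [-120.0, 90.0, -37.5]
contact_force: [0.7, 0.2, -0.3]
gripper_width: 0.0262
pos [ 0.4964 -0.0671  0.2011] tooly deg 172.49 shift [ 0.0011  0.0003 -0.0001]
roll -0.0001
t 24.15 F [ 0.68  0.24 -0.31] M [ 0.039 -0.016  0.047] w 0.02624057095712605
```

View pics/w13.png

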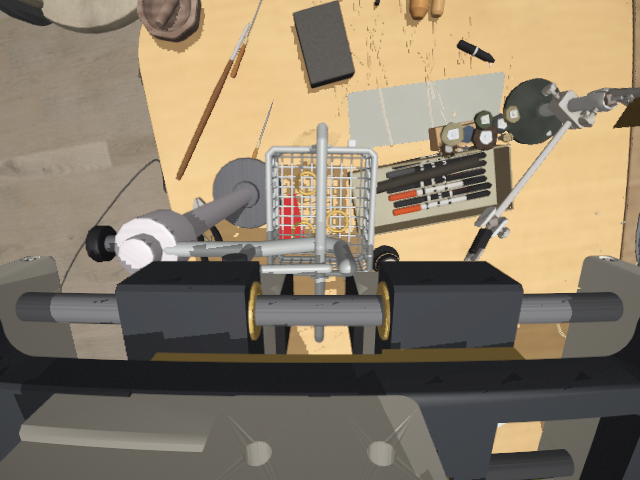

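View pics/s13c.png

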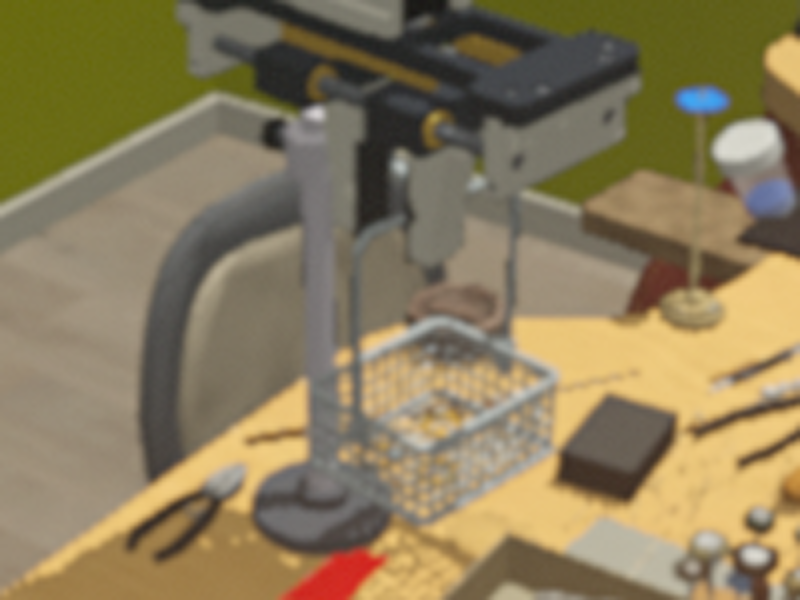

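Released: the basket hangs level under the shut keeper and the jaws are clear of the wire on both sides. Retreating straight up.

```bash
python3 -m creep '{"jaw":[0.4,0.4,0.4,0.4,0.4,0.4,0.4,0.4,0.4,0.4],"translation":[[-0.003,0,0],[-0.005,0,0],[-0.008,0,0],[-0.010,0,0],[-0.012,0,0],[-0.014,0,0],[-0.014,0,0],[-0.014,0,0],[-0.012,0,0],[-0.006,0,0]],"roll":[0,0,0,0,0,0,0,0,0,0]}' 5
python3 -m creep '{"jaw":[0.4,0.4,0.4,0.4,0.4,0.4,0.4,0.4,0.4,0.4],"translation":[[0,0,0.006],[0,0,0.01],[0,0,0.012],[0,0,0.012],[0,0,0.01],[0,0,0],[0,0,0],[0,0,0],[0,0,0],[0,0,0]],"roll":[0,0,0,0,0,0,0,0,0,0]}' 5
python3 - <<'E'
from h import *
c=cap('wrist');cv2.imwrite('pics/w14.png',c['image'][:,:,::-1])
c=cap('scene');cv2.imwrite('pics/s14c.png',cv2.resize(c['image'][160:310,260:460,::-1],(800,600),interpolation=cv2.INTER_CUBIC))
c=cap('top');save(c,'t14')
E
```

```text
time_s: 25.25
tcp_pos: [0.4969, -0.0671, 0.3009]
eef_rot: [-75.9, 89.9, 6.6]
contact_force: [0.6, -0.3, 0.8]
gripper_width: 0.0263
time_s: 26.25
tcp_pos: [0.5029, -0.0179, 0.2991]
eef_rot: [-89.9, 90.0, -7.5]
contact_force: [0.3, -0.3, -0.3]
gripper_width: 0.0267
```

View pics/w14.png

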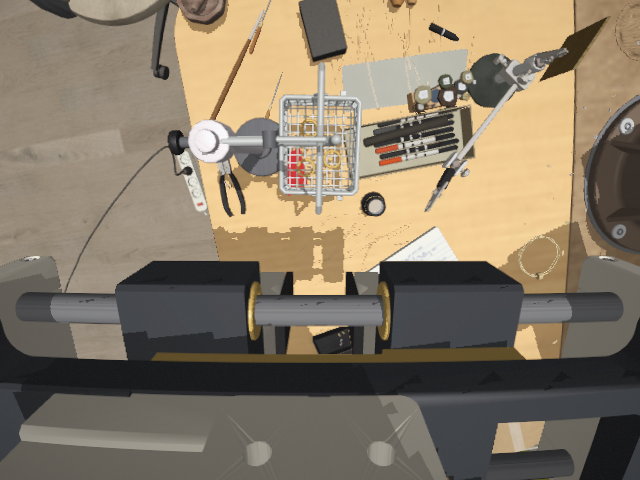

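View pics/s14c.png

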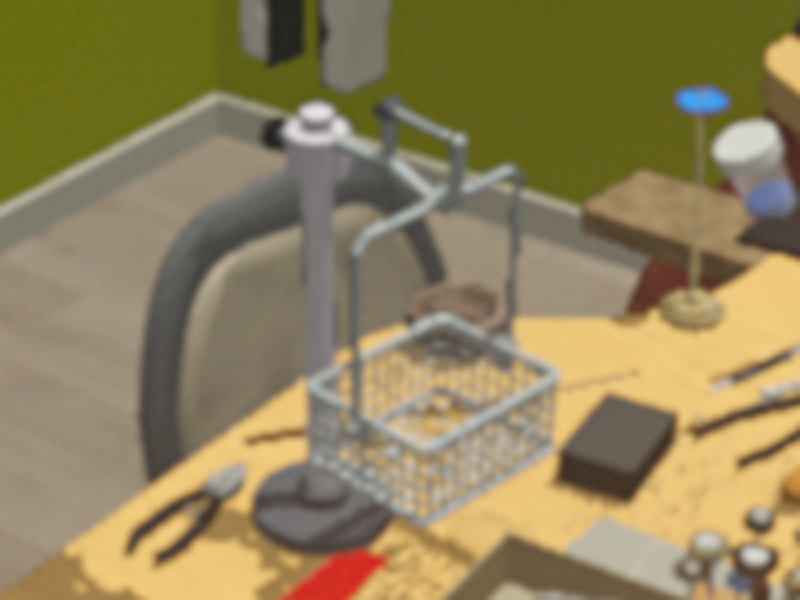

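The basket hangs level with its peak in the hook bottom (scene crop ≈(440,190)) and the keeper shut above it. The gripper is well clear. I'll wait a second, compare two frames for motion, then hand in.

```bash
python3 -m creep '{"jaw":[0.4,0.4,0.4,0.4,0.4,0.4,0.4,0.4,0.4,0.4],"translation":[[0,0,0],[0,0,0],[0,0,0],[0,0,0],[0,0,0],[0,0,0],[0,0,0],[0,0,0],[0,0,0],[0,0,0]],"roll":[0,0,0,0,0,0,0,0,0,0]}' 5
python3 - <<'E'
from h import *
a=cap('scene')['image'].astype(int)[230:300,330:410];b=cap('scene')['image'].astype(int)[230:300,330:410]
print('maxdiff',abs(a-b).max(),'mean',abs(a-b).mean())
t=cap('top')['image'].astype(int);t0=cv2.imread('pics/top0.png')[:,:,::-1].astype(int)
for n,(u,v) in dict(loupe=(302,308),cut=(322,210),mortar=(445,213),jar=(174,226),block=(421,286)).items():
    print(n,abs(t-t0)[v-12:v+12,u-12:u+12].mean().round(2))
close_job()
E
```

```text
time_s: 27.4
tcp_pos: [0.5029, -0.0176, 0.2991]
eef_rot: [-167.1, 90.0, -84.6]
contact_force: [-0.3, -0.0, -0.3]
gripper_width: 0.0262
maxdiff 18 mean 0.7226785714285714
loupe 40.81
cut 58.76
mortar 18.64
jar 52.41
block 15.53
the job is handed in; nothing more can be done
```

The basket is hanging on the hook below the shut keeper, and the job was handed in at about 27.5 s of the 72 s allowed; no verdict was reported.

**What I did**
1. I pinched the crossbar 30 mm to the +y side, swung the bail upright with the basket still on the bench, and held it there for a second.
2. I lifted the basket level (2.5 N on the wrist, about its weight) and brought it in from the tip side.
3. I pressed the crossbar slowly past the keeper, which resisted with about 4–5 N.
4. I lowered the bail onto the hook bottom until the wrist force showed the hook carrying the weight. I held it there about 2 s, then eased the grip, opened the jaws and backed off.

**What the last checks showed**
- **Hanging:** The last pictures show the basket level with its peak in the hook bottom and the gripper clear. The rings were still in it in the last close views.
- **Stillness:** Two frames taken one after the other were nearly identical (mean difference 0.7 grey levels).
- **Bystanders:** My before/after picture comparison in the top view did not confirm that they stayed put. All five patches differed (mean 16–59 grey levels). The arm and its shadows may explain this, but I did not view that last top picture to check. The scene and wrist pictures show no visible shift of the loupe, cutters, mortar or block. The jar is outside those last pictures, so I have not checked it, but nothing was moved near it.
- **Force readings:** They carry roughly ±1 N of noise, so the loads quoted are approximate.

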